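Mark the sample ingot and stack the batch

TASK

Slide the sample ingot (the one with the round boss) along the marking channel until its thick end is up against the stop and press the spring marker straight down until it snaps; then turn the ingot end for end, mark its thin end the same way, and leave it lying flat between the rails of the rest cradle beside the channel. Stack all the plain ingots right way up in one column over the middle of the wooden board, square with its edges: two and two head to tail, thick end over thin end so that each pair has a level top, and each pair crosswise on the one below it, with an odd last ingot laid crosswise on top. Do not shift the dropper bottle, eyepiece, eraser or mouse.

Things in the scene. Friction and masses are not known exactly. Their poses are not given: they have to be found in the camera images.
- ingot1: Plain ingot: cast aluminium wedge, 100 mm long, 34 mm wide (parallel upright sides), 26 mm high at the thick end falling evenly to 16 mm at the thin end (top slopes 0.10 rad), 0.16 kg. Origin: middle of the underside (the top there is 21 mm higher); x along it to the thick end, y across, z up. Starts on the desk, underside down; may be absent
- ingot2: Plain ingot, just like ingot1; may be absent
- ingot3: Plain ingot, just like ingot1; may be absent
- ingot4: Plain ingot, just like ingot1; may be absent
- ingot5: Plain ingot, just like ingot1; may be absent
- sample: Sample ingot: same wedge shape, size, origin and axes as ingot1 (thick end at +x), told apart by a round boss, 18 mm across and 4 mm proud, in the middle of its top. Always present; starts among the plain ingots
- channel (a point): Middle of the floor of the marking channel, 5 mm above the desk, on the fixture's fixed dark steel plate (165 x 150 mm). x along the channel to the stop (away from the robot), y left, z up. Two low round rails, 40 mm clear between them, tops 5.5 mm above the floor, begin at x = -65 mm; the near end is open: ingots slide in there, under the marker. An ingot against the stop has its middle at x = 0
- stop (a point): Foot of the stop's face, on the channel floor, 50 mm in x from point channel (same axes): an upright steel block 15 mm high, across the channel. A grey column stands 27 to 41 mm behind the face and carries an arm 47 to 67 mm above the floor with a round nose, 26 mm across, 45 to 69 mm above the floor, that holds the marker over the point 10 mm in front of the face
- cap_top (a point): Centre of the top of the marker's black press cap, 22 mm across, 107 mm above the channel floor at rest, 10 mm in front of the stop's face. Pressed down, first the spindle slides (1 to 3 N) until its tip, 32 mm above the floor at rest, meets the ingot (after about 7 mm on a thick end, 15 mm on a thin end), then the cap goes 8 mm farther against the trip spring. It rises by itself
- marker_cap (a joint): How far the press cap is pushed into the spindle, 0 to 0.008 m, 0 at rest. The push rises from 5 N to a peak of about 14 N near 0.003 m, then suddenly falls off: past 0.0065 m the marker has snapped. It stays about 0 while the spindle only slides down
- cradle (a point): Middle of the floor of the rest cradle, 5 mm above the desk, on the same plate, 90 mm to the right of the channel and parallel to it (same axes): two low round rails, 99 mm long, 40 mm clear between them, tops 5.5 mm above the floor, open at both ends
- board_top (a point): Centre of the top of the square wooden stacking board (110 x 110 x 10 mm, fixed, top 10 mm above the desk); x and y lie along its edges, z up
- dropper_bottle: Bystander: amber dropper bottle, 29 mm across, 102 mm tall, standing behind the board; origin at the middle of its foot
- spare_eyepiece: Bystander: black eyepiece, 39 mm across, 46 mm tall; origin at the middle of its foot
- eraser: Bystander: eraser, 19 x 44 x 12 mm, near the front edge; origin at the middle of its underside
- mouse: Bystander: computer mouse, 109 x 60 x 36 mm, at the left; origin at the middle of its underside
- sample_thick (a point): Lower edge of the sample ingot's thick end, 50 mm from its origin
- sample_thin (a point): Lower edge of the sample ingot's thin end, 50 mm from its origin on the other side

How it is judged (in metres and radians):
On the way, in this order (a step that is already met when the one before it is completed fails the run):
1. the marker is tripped while the sample ingot lies in the channel with its thick end at the stop (value of joint marker_cap above 0.0065 m and x of sample_thick in the frame of channel between 0.042 and 0.056 m and y of sample in the frame of channel between -0.008 and 0.008 m and z of sample in the frame of channel between -0.004 and 0.004 m and angle between the x axis of sample and the x axis of channel, either way round below 0.12 rad), for 0.1 s.
2. the marker is tripped while the sample ingot lies in the channel with its thin end at the stop (value of joint marker_cap above 0.0065 m and x of sample_thin in the frame of channel between 0.042 and 0.056 m and y of sample in the frame of channel between -0.008 and 0.008 m and z of sample in the frame of channel between -0.004 and 0.004 m and angle between the x axis of sample and the x axis of channel, either way round below 0.12 rad), for 0.1 s.
At the end, for the whole second after the job is handed in: Plain ingots at rest in one column, middles within 18 mm of the board's centre, square within 0.22 rad; 1st, 3rd, 5th undersides level, 2nd and 4th reversed with tops level (0.05 rad); 3rd and 4th crosswise to the others. Sample flat in the cradle within 25 mm along, 10 mm across, 0.15 rad (((z of ingot1 in the frame of board_top between -0.006 and 0.006 m and angle between ingot1's own x axis and vertical between 1.5258 and 1.6158 rad) or (z of ingot1 in the frame of board_top between 0.015 and 0.027 m and angle between ingot1's own x axis and vertical between 1.6208 and 1.7208 rad) or (z of ingot1 in the frame of board_top between 0.036 and 0.048 m and angle between ingot1's own x axis and vertical between 1.5258 and 1.6158 rad) or (z of ingot1 in the frame of board_top between 0.057 and 0.069 m and angle between ingot1's own x axis and vertical between 1.6208 and 1.7208 rad) or (z of ingot1 in the frame of board_top between 0.078 and 0.09 m and angle between ingot1's own x axis and vertical between 1.5258 and 1.6158 rad)) and ((z of ingot2 in the frame of board_top between -0.006 and 0.006 m and angle between ingot2's own x axis and vertical between 1.5258 and 1.6158 rad) or (z of ingot2 in the frame of board_top between 0.015 and 0.027 m and angle between ingot2's own x axis and vertical between 1.6208 and 1.7208 rad) or (z of ingot2 in the frame of board_top between 0.036 and 0.048 m and angle between ingot2's own x axis and vertical between 1.5258 and 1.6158 rad) or (z of ingot2 in the frame of board_top between 0.057 and 0.069 m and angle between ingot2's own x axis and vertical between 1.6208 and 1.7208 rad) or (z of ingot2 in the frame of board_top between 0.078 and 0.09 m and angle between ingot2's own x axis and vertical between 1.5258 and 1.6158 rad)) and ((z of ingot3 in the frame of board_top between -0.006 and 0.006 m and angle between ingot3's own x axis and vertical between 1.5258 and 1.6158 rad) or (z of ingot3 in the frame of board_top between 0.015 and 0.027 m and angle between ingot3's own x axis and vertical between 1.6208 and 1.7208 rad) or (z of ingot3 in the frame of board_top between 0.036 and 0.048 m and angle between ingot3's own x axis and vertical between 1.5258 and 1.6158 rad) or (z of ingot3 in the frame of board_top between 0.057 and 0.069 m and angle between ingot3's own x axis and vertical between 1.6208 and 1.7208 rad) or (z of ingot3 in the frame of board_top between 0.078 and 0.09 m and angle between ingot3's own x axis and vertical between 1.5258 and 1.6158 rad)) and ((z of ingot4 in the frame of board_top between -0.006 and 0.006 m and angle between ingot4's own x axis and vertical between 1.5258 and 1.6158 rad) or (z of ingot4 in the frame of board_top between 0.015 and 0.027 m and angle between ingot4's own x axis and vertical between 1.6208 and 1.7208 rad) or (z of ingot4 in the frame of board_top between 0.036 and 0.048 m and angle between ingot4's own x axis and vertical between 1.5258 and 1.6158 rad) or (z of ingot4 in the frame of board_top between 0.057 and 0.069 m and angle between ingot4's own x axis and vertical between 1.6208 and 1.7208 rad) or (z of ingot4 in the frame of board_top between 0.078 and 0.09 m and angle between ingot4's own x axis and vertical between 1.5258 and 1.6158 rad)) and ((z of ingot5 in the frame of board_top between -0.006 and 0.006 m and angle between ingot5's own x axis and vertical between 1.5258 and 1.6158 rad) or (z of ingot5 in the frame of board_top between 0.015 and 0.027 m and angle between ingot5's own x axis and vertical between 1.6208 and 1.7208 rad) or (z of ingot5 in the frame of board_top between 0.036 and 0.048 m and angle between ingot5's own x axis and vertical between 1.5258 and 1.6158 rad) or (z of ingot5 in the frame of board_top between 0.057 and 0.069 m and angle between ingot5's own x axis and vertical between 1.6208 and 1.7208 rad) or (z of ingot5 in the frame of board_top between 0.078 and 0.09 m and angle between ingot5's own x axis and vertical between 1.5258 and 1.6158 rad)) and ((((z of ingot1 in the frame of board_top between 0.0315 and 0.0735 m and angle between the x axis of ingot1 and the y axis of board_top, either way round below 0.22 rad) or (z of ingot1 in the frame of board_top below 0.0315 m and angle between the x axis of ingot1 and the x axis of board_top, either way round below 0.22 rad) or (z of ingot1 in the frame of board_top above 0.0735 m and angle between the x axis of ingot1 and the x axis of board_top, either way round below 0.22 rad)) and ((z of ingot2 in the frame of board_top between 0.0315 and 0.0735 m and angle between the x axis of ingot2 and the y axis of board_top, either way round below 0.22 rad) or (z of ingot2 in the frame of board_top below 0.0315 m and angle between the x axis of ingot2 and the x axis of board_top, either way round below 0.22 rad) or (z of ingot2 in the frame of board_top above 0.0735 m and angle between the x axis of ingot2 and the x axis of board_top, either way round below 0.22 rad)) and ((z of ingot3 in the frame of board_top between 0.0315 and 0.0735 m and angle between the x axis of ingot3 and the y axis of board_top, either way round below 0.22 rad) or (z of ingot3 in the frame of board_top below 0.0315 m and angle between the x axis of ingot3 and the x axis of board_top, either way round below 0.22 rad) or (z of ingot3 in the frame of board_top above 0.0735 m and angle between the x axis of ingot3 and the x axis of board_top, either way round below 0.22 rad)) and ((z of ingot4 in the frame of board_top between 0.0315 and 0.0735 m and angle between the x axis of ingot4 and the y axis of board_top, either way round below 0.22 rad) or (z of ingot4 in the frame of board_top below 0.0315 m and angle between the x axis of ingot4 and the x axis of board_top, either way round below 0.22 rad) or (z of ingot4 in the frame of board_top above 0.0735 m and angle between the x axis of ingot4 and the x axis of board_top, either way round below 0.22 rad)) and ((z of ingot5 in the frame of board_top between 0.0315 and 0.0735 m and angle between the x axis of ingot5 and the y axis of board_top, either way round below 0.22 rad) or (z of ingot5 in the frame of board_top below 0.0315 m and angle between the x axis of ingot5 and the x axis of board_top, either way round below 0.22 rad) or (z of ingot5 in the frame of board_top above 0.0735 m and angle between the x axis of ingot5 and the x axis of board_top, either way round below 0.22 rad))) or (((z of ingot1 in the frame of board_top between 0.0315 and 0.0735 m and angle between the x axis of ingot1 and the x axis of board_top, either way round below 0.22 rad) or (z of ingot1 in the frame of board_top below 0.0315 m and angle between the x axis of ingot1 and the y axis of board_top, either way round below 0.22 rad) or (z of ingot1 in the frame of board_top above 0.0735 m and angle between the x axis of ingot1 and the y axis of board_top, either way round below 0.22 rad)) and ((z of ingot2 in the frame of board_top between 0.0315 and 0.0735 m and angle between the x axis of ingot2 and the x axis of board_top, either way round below 0.22 rad) or (z of ingot2 in the frame of board_top below 0.0315 m and angle between the x axis of ingot2 and the y axis of board_top, either way round below 0.22 rad) or (z of ingot2 in the frame of board_top above 0.0735 m and angle between the x axis of ingot2 and the y axis of board_top, either way round below 0.22 rad)) and ((z of ingot3 in the frame of board_top between 0.0315 and 0.0735 m and angle between the x axis of ingot3 and the x axis of board_top, either way round below 0.22 rad) or (z of ingot3 in the frame of board_top below 0.0315 m and angle between the x axis of ingot3 and the y axis of board_top, either way round below 0.22 rad) or (z of ingot3 in the frame of board_top above 0.0735 m and angle between the x axis of ingot3 and the y axis of board_top, either way round below 0.22 rad)) and ((z of ingot4 in the frame of board_top between 0.0315 and 0.0735 m and angle between the x axis of ingot4 and the x axis of board_top, either way round below 0.22 rad) or (z of ingot4 in the frame of board_top below 0.0315 m and angle between the x axis of ingot4 and the y axis of board_top, either way round below 0.22 rad) or (z of ingot4 in the frame of board_top above 0.0735 m and angle between the x axis of ingot4 and the y axis of board_top, either way round below 0.22 rad)) and ((z of ingot5 in the frame of board_top between 0.0315 and 0.0735 m and angle between the x axis of ingot5 and the x axis of board_top, either way round below 0.22 rad) or (z of ingot5 in the frame of board_top below 0.0315 m and angle between the x axis of ingot5 and the y axis of board_top, either way round below 0.22 rad) or (z of ingot5 in the frame of board_top above 0.0735 m and angle between the x axis of ingot5 and the y axis of board_top, either way round below 0.22 rad)))) and horizontal distance between each of ingot1, ingot2, ingot3, ingot4, ingot5 and board_top below 0.018 m and linear speed of each of ingot1, ingot2, ingot3, ingot4, ingot5, sample below 0.02 m/s and x of sample in the frame of cradle between -0.025 and 0.025 m and y of sample in the frame of cradle between -0.01 and 0.01 m and z of sample in the frame of cradle between -0.004 and 0.004 m and angle between the x axis of sample and the x axis of cradle, either way round below 0.15 rad and angle between sample's own z axis and vertical below 0.06 rad); the robot touches nothing.
It fails at once if the dropper bottle is shifted by more than 30 mm (distance of dropper_bottle from where it was at the start of the episode above 0.03 m).
It fails at once if the spare eyepiece is shifted by more than 30 mm (distance of spare_eyepiece from where it was at the start of the episode above 0.03 m).
It fails at once if the eraser is shifted by more than 30 mm (distance of eraser from where it was at the start of the episode above 0.03 m).
It fails at once if the mouse is shifted by more than 30 mm (distance of mouse from where it was at the start of the episode above 0.03 m).
Of ingot1, ingot2, ingot3, ingot4, ingot5 only 3 to 5 are there at a start; the rules pass over those that are not, and their reading is None.
At some moment in a run one of sample may be knocked a few centimetres aside while the robot is not near it.
Once in a run the grip may slacken for a moment while it holds something.
It also fails if it takes over 210 s, if anything falls off the work surface, if the arm or the gripper's body presses on something with over 40 N, if the wrist force passes 120 N, or if a joint passes its speed limit or range.

ROBOT

A 6-joint arm with a two-finger parallel gripper is mounted at the origin on a cart in front of the work surface, level with it; the furniture and walls round the work are solid. World frame = base frame: x ahead of the robot, y to its left, z up, the work surface at z = 0. Lengths are in mm, angles in rad, forces in N, time in s.
With the tool pointing down it reaches from about 150 to 775 mm from the base axis. Payload 6.1 kg.
Tool frame: the origin (TCP) lies on the centre line of the jaws, within the pads' length; the fingertips stand 14 mm ahead of it and the grasp point (between the pads) lies 5 mm behind it; z points along the fingers, y is the line along which they close (so a half turn about z gives the same grasp; the last joint's range is limited). The gripper opens to 85 mm and grips with 20 to 120 N. Pads are 22 mm wide; open, the fingers measure 114 mm over their backs; the gripper's body (76 mm by 85 mm) begins 54 mm behind the grasp point. The pads swing forward as they close: fully open they stand 13 mm farther back than shut.
Start: joints at [1.328, 0.126, -0.04, 1.405, 0, 1.571], TCP at [126.216, 509.586, 245.295] pointing down, gripper open.
Joint ranges: [-2.72, 2.72], [-0.95, 1.95], [-1.27, 1.35], [-1.78, 2.02], [-1.46, 1.47], [-3.14, 3.14]. Speed limits (rad/s): [2.39, 2.39, 3.01, 3.14, 3.14, 3.14].

INTERFACE

Orientations are given as a unit quaternion [w, x, y, z].
In Python, from bench import get_obs, read_camera, calibration, close_job gives the robot as it stands. The module is installed in compiled form; this text tells all that it offers.
- The arm moves only by the tool play_rows, never from a script. Its argument "steps" is a list of rows, each a list of 6 numbers: the shift along the tool's x, y, z in m, then the turn, a rotation vector about the tool's x, y, z in rad. A call has 1 to 8 rows; each row shifts and turns the commanded pose from where the row before left it, along the tool's axes as they then stand; what a row does not reach is not made up. A row lasts 1/10 s, in which the tool goes at most 50 mm and 8.59 degrees, less where a joint would pass 70% of its speed; a pose out of reach is approached as far as the arm can. A call with a gripper value outside its range is refused whole. "hand" is the opening, from 0 (shut) to 1 (fully open), set as the call begins (left out, the last holds). The fingers move at their own pace and stop on an object; "newtons" is the grip in N (left out, the last holds). Time passes only in rows, so rows that do not move let the fingers close. It gives the time, the measured TCP pose, the force, the opening and the grip force at its end, in the units of the state.
- get_obs(): the state, without advancing time (a new reading comes with each control period).
- read_camera(name): name is "side" or "top"; returns the picture (480x640x3 uint8, red, green, blue); there is no depth.
- calibration(name): a dict with "fov_y" (degrees; the focal length in pixels is half the picture's height over the tangent of half this angle, whatever the lens; pixels are square), "cx", "cy" (the principal point, pixels), "R" (3x3) and "t" (3): a world point X has camera coordinates R X + t. Camera axes: x right, y down, z forward; pixel columns grow to the right and rows downward; lengths in mm; the calibration is good to about 2 mm. A picture is of the moment at which its call begins. calibration takes no time and is no camera call.
- close_job(): hands the job in; it is judged then, once.
The state is a dict: "time_s": time; "joints": joint angles; "joint_velocities": joint speeds; "joint_efforts": joint torques, N m; "tcp_pos": TCP position; "tool_rot": TCP orientation; "contact_force": force on the tool from outside, world axes, zero at the start; "wrist_torque": the same for the moment, N m; "grip_width": finger opening in mm; "grasp_force": force on a finger pad.
Only numpy, scipy, OpenCV 4.12 (cv2) and the standard library are available. Lean on these libraries where they do the work, as an engineer would, in place of code of your own. Each camera call takes 0.05 s, during which the arm holds its last target. There are 200 camera calls.

## Working session

There is one attempt and no reset: what is moved stays moved. The work goes in short steps, Python scripts to look and compute and a tool call to move; the robot and the scene stay as the last step left them, time stands still between calls to the robot, and variables do not carry over. Pictures are saved under pics/ and viewed, at most 14 in all, crops included, and the job is handed in when it is done.

Besides the shell and the picture viewer there is one more tool, called after "Request:" as name(argument=value, ...) on one line, values as JSON. play_rows: Moves the arm, as the interface text tells. Its arguments: {"type":"object","properties":{"steps":{"type":"array"},"hand":{"type":"number"},"newtons":{"type":"number"}},"required":["steps"]}

```bash
mkdir -p pics; python3 - <<'E'
from bench import *
import cv2
for n in("top","side"):
    im=read_camera(n); cv2.imwrite(f"pics/{n}0.png",im[:,:,::-1]); c=calibration(n); print(n,c)
print(get_obs())
E
```

```text
top {'fov_y': 51.62454033478184, 'cx': 319.0166166169016, 'cy': 236.89787759741847, 'R': array([[-0.01376671, -0.99986791, -0.00863917],
       [-0.992997  ,  0.01468495, -0.11722334],
       [ 0.11733473,  0.00696489, -0.993068  ]]), 't': array([ -46.86467934,  501.26169577, 1346.21831935])}
side {'fov_y': 43.58137162245334, 'cx': 307.8861896269493, 'cy': 236.92760939197876, 'R': array([[-0.94196272, -0.33466963, -0.02650424],
       [-0.10533215,  0.36958209, -0.92320865],
       [ 0.31876539, -0.86683638, -0.38338402]]), 't': array([ 443.06136371,  166.25596622, 1151.50230169])}
{'time_s': 0.1, 'joints': array([ 1.32802043e+00,  1.26330122e-01, -4.05002694e-02,  1.40538531e+00,
        1.07583734e-06,  1.57080283e+00]), 'joint_velocities': array([ 1.48852281e-04, -1.02090780e-03,  3.52994747e-03, -3.12187044e-05,
       -3.79968404e-04,  1.73579285e-03]), 'joint_efforts': array([-6.57808378e-04, -4.36910069e+01,  3.53603339e+01,  1.38715608e-02,
       -9.20998787e-05, -1.41712741e-05]), 'tcp_pos': array([126.1272456 , 509.27531508, 244.60392568]), 'tool_rot': array([-8.64674549e-05,  1.21093259e-01,  9.92640881e-01, -7.04397821e-04]), 'contact_force': array([0.15067227, 0.30613436, 0.54403971]), 'wrist_torque': array([-0.00323006,  0.00037735,  0.03834107]), 'grasp_force': 0.0, 'grip_width': 85.50401980536441}
```

View pics/top0.png

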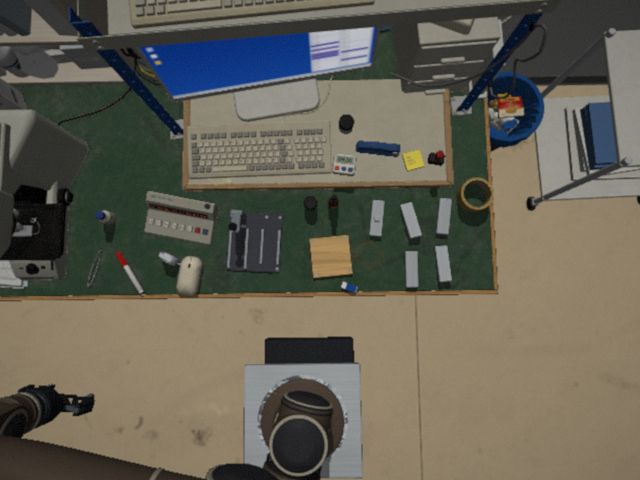

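View pics/side0.png

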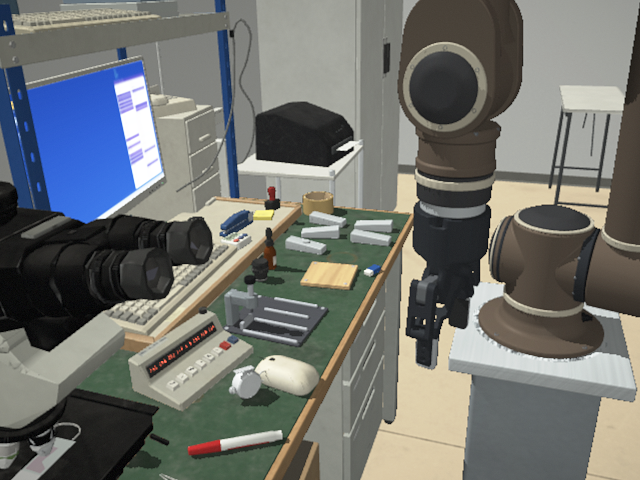

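```bash
cat > h.py <<'E'
import numpy as np, cv2
from bench import *
def cal(n):
    c=calibration(n); f=240/np.tan(np.radians(c['fov_y']/2)); return f,c['cx'],c['cy'],np.array(c['R']),np.array(c['t'])
def proj(n,X):
    f,cx,cy,R,t=cal(n); p=np.atleast_2d(X)@R.T+t; return np.c_[cx+f*p[:,0]/p[:,2],cy+f*p[:,1]/p[:,2]]
def unp(n,uv,z):
    f,cx,cy,R,t=cal(n); uv=np.atleast_2d(uv); d=np.c_[(uv[:,0]-cx)/f,(uv[:,1]-cy)/f,np.ones(len(uv))]@R
    o=-R.T@t; return o+d*((z-o[2])/d[:,2])[:,None]
def crop(im,u,v,w,h,s,name):
    c=cv2.resize(im[v:v+h,u:u+w],None,fx=s,fy=s,interpolation=cv2.INTER_CUBIC)[:,:,::-1].copy()
    for k in range(0,w,10): cv2.putText(c,str(u+k),(k*s,8),0,.3,(0,255,255)); cv2.line(c,(k*s,10),(k*s,15),(0,255,255))
    for k in range(0,h,10): cv2.putText(c,str(v+k),(0,k*s+3),0,.3,(0,255,255)); cv2.line(c,(20,k*s),(25,k*s),(0,255,255))
    cv2.imwrite(f"pics/{name}.png",c)
E
python3 - <<'E'
from h import *
T=cv2.imread("pics/top0.png")[:,:,::-1];S=cv2.imread("pics/side0.png")[:,:,::-1]
crop(T,360,190,100,105,5,"a1")
a=cv2.imread("pics/a1.png"); 
crop(T,222,190,140,110,5,"a2")
crop(S,215,205,190,145,4,"a3")
E
```

```text
(no output)
```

View pics/a1.png

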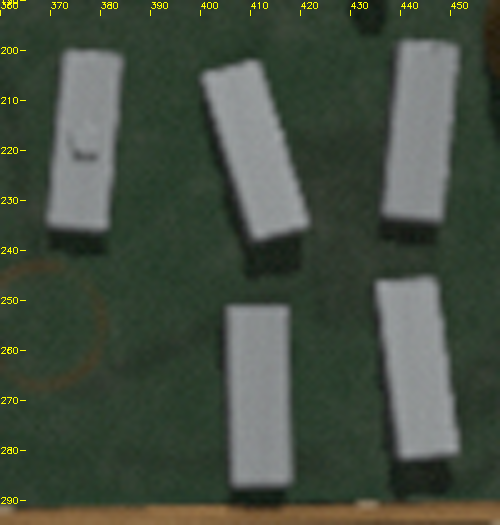

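View pics/a2.png

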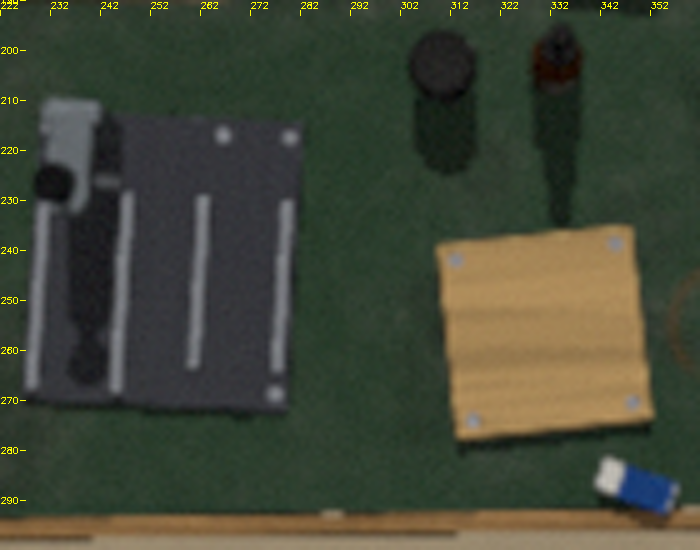

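View pics/a3.png

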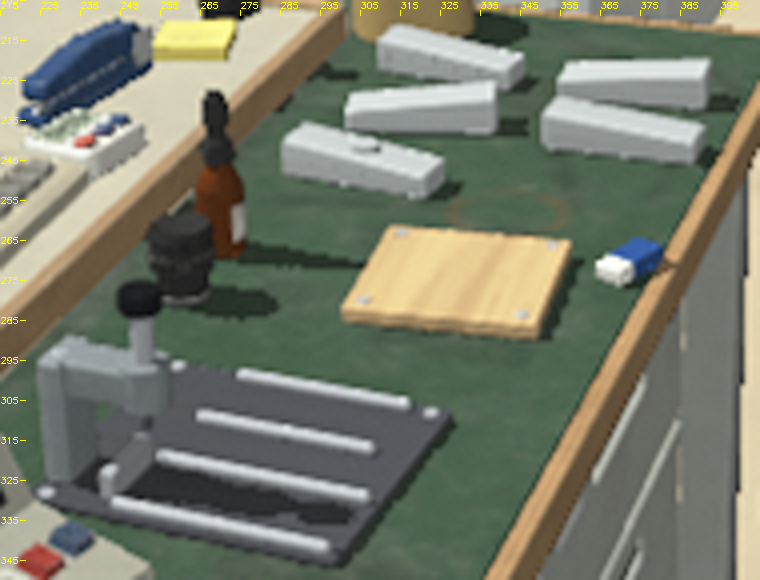

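```bash
cat > fit.py <<'E'
from h import *
from scipy.optimize import least_squares as LS
def W(p,L):
    c,s=np.cos(p[2]),np.sin(p[2]); L=np.array(L,float); return np.c_[p[0]+c*L[:,0]-s*L[:,1],p[1]+s*L[:,0]+c*L[:,1],L[:,2]]
def fit(obs,p0):
    # obs: list of (cam,local,uv)
    def r(p): return np.concatenate([(proj(n,W(p,L))-np.array(uv)).ravel() for n,L,uv in obs])
    s=LS(r,p0); return s.x,s.fun
topL=[(50,17,26),(50,-17,26),(-50,17,16),(-50,-17,16)]
E
python3 - <<'E'
from fit import *
I={'S':([(373,200),(384.4,200.6),(369.8,235.2),(381.6,236)],0),
'B':([(400.6,204.4),(412.2,202),(411,238),(422,235.6)],1),
'C':([(439.8,198),(452,198.6),(436.4,233.4),(448.4,234.2)],0),
'D':([(405.2,251),(418,251.2),(406.4,287.2),(418.4,287.2)],0),
'E':([(435,246.2),(447.2,245.2),(439.6,282),(451.8,280.8)],1)}
S=cv2.imread("pics/side0.png")
for k,(uv,rev) in I.items():
    if rev: uv=uv[::-1]
    m=unp('top',np.mean(uv,0),21)[0]
    p,f=fit([('top',topL,uv)],[m[0],m[1],np.pi*rev]); print(k,p.round(3),np.abs(f).max().round(2))
    q=W(p,[(50,17,0),(50,-17,0),(-50,-17,0),(-50,17,0)]+[topL[0],topL[1],topL[3],topL[2]])
    q=((proj('side',q)-[215,205])*4).round().astype(int)
    I[k]=q
bt=[(55,55,10),(55,-55,10),(-55,55,10),(-55,-55,10)]
print('board',fit([('top',bt,[(309.4,239),(348.6,235.2),(313.6,278),(352.6,273.4)])],[450,-20,0]))
# fixture
for rc in (23,24,25):
  L=[(-65,rc,10.5),(-65,-rc,10.5),(-49.5,-90+rc,10.5),(-49.5,-90-rc,10.5),(49.5,-90+rc,10.5),(49.5,-90-rc,10.5)]
  uv=[(228.4,267.6),(245.2,268.6),(260.6,263.6),(277.4,264.4),(262.6,229.4),(279.6,230.2)]
  p,f=fit([('top',L,uv)],[450,150,0]); print('fix',p,f.round(1))
print('cap@112',unp('top',(232.6,226.6),112),W(p,[(40,0,112)]), 'side',proj('side',W(p,[(40,0,112)])))
c=cv2.imread("pics/a3.png")
for q in I.values():
    cv2.polylines(c,[q[:4]],1,(0,0,255)); cv2.polylines(c,[q[4:]],1,(0,255,0))
fx=W(p,L); fx=((proj('side',fx)-[215,205])*4).astype(int)
for a in fx: cv2.circle(c,tuple(map(int,a)),3,(0,0,255))
a=((proj('side',W(p,[(40,0,112)]))[0]-[215,205])*4).astype(int); cv2.circle(c,tuple(map(int,a)),3,(0,255,0))
cv2.imwrite("pics/a4.png",c)
E
```

```text
S [ 5.52539e+02 -2.17516e+02 -9.90000e-02] 0.43
B [ 545.639 -312.912    3.371] 0.47
C [ 5.55080e+02 -4.04693e+02 -1.13000e-01] 0.4
D [ 4.08026e+02 -3.09634e+02  1.00000e-03] 0.35
E [ 422.62  -396.839    3.203] 0.18
board (array([ 4.47648836e+02, -8.67708126e+01,  9.09286323e-02]), array([ 0.08081963, -0.05646912, -0.20226497, -0.35755362, -0.07980294,
       -0.02131273,  0.19984151,  0.42769914]))
fix [ 4.82808381e+02  1.73386803e+02 -6.47963597e-02] [-0.   0.2 -0.4  0.1  0.3  0.3 -0.1  0.4  0.5 -0.5 -0.2 -0.5]
fix [ 4.82814953e+02  1.73385673e+02 -6.48746347e-02] [-0.4  0.2 -0.1  0.1 -0.1  0.3  0.2  0.4  0.2 -0.5  0.2 -0.5]
fix [ 4.82822014e+02  1.73384458e+02 -6.49583501e-02] [-0.7  0.2  0.3  0.1 -0.5  0.3  0.6  0.4 -0.2 -0.6  0.5 -0.5]
cap@112 [[521.21807177 170.95924404 112.        ]] [[522.73765147 170.78795135 112.        ]] side [[249.58502606 274.69770468]]
```

View pics/a4.png

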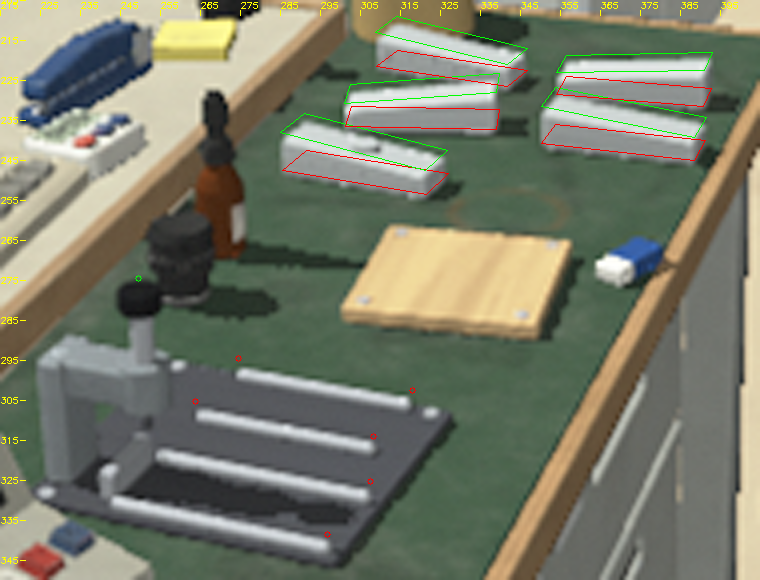

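```bash
cat > plan.py <<'E'
from h import *
from scipy.spatial.transform import Rotation as Ro
def rot(o): q=np.array(o['tool_rot']); return Ro.from_quat(q[[1,2,3,0]])
def st():
    o=get_obs(); R=rot(o).as_matrix(); print('t',round(o['time_s'],2),'tcp',np.round(o['tcp_pos'],1),'th',np.round(np.arctan2(R[1,1],R[0,1]),3),'z',R[:,2].round(3),'F',np.round(o['contact_force'],1),'w',round(o['grip_width'],1),'g',round(o['grasp_force'],1),'j',np.round(o['joints'],2)); return o
def seq(targets,p=None,th=None):
    """targets (x,y,z,theta) ; tool vertical. prints rz (tool) then shift in new tool frame mm"""
    o=get_obs(); R=rot(o).as_matrix()
    p=np.array(o['tcp_pos'] if p is None else p,float); th=np.arctan2(R[1,1],R[0,1]) if th is None else th
    for x,y,z,t in targets:
        d=np.array([x,y,z])-p; s,c=np.sin(t),np.cos(t)
        print('rz %.3f'%-(t-th),'shift',np.round([-s*d[0]+c*d[1], c*d[0]+s*d[1], -d[2]],1)) # tool x = (-s? )
        p=np.array([x,y,z],float); th=t
E
python3 - <<'E'
from plan import *
o=st(); R=rot(o).as_matrix(); print(R.round(3))
for n in('top','side'):
    f,cx,cy,Rr,t=cal(n); print(n,-Rr.T@t)
print('bottle',unp('top',(333,199),100),'eyep',unp('top',(310,202),46))
seq([(552.5,-217.5,200,1.472)])
E
```

```text
t 0.1 tcp [126.1 509.3 244.6] th 1.328 z [-0.    -0.001 -1.   ] F [0.2 0.3 0.5] w 85.5 g 0.0 j [ 1.33  0.13 -0.04  1.41  0.    1.57]
[[-0.971  0.24  -0.   ]
 [ 0.24   0.971 -0.001]
 [ 0.    -0.001 -1.   ]]
top [ 339.14802871  -63.59575185 1395.24103442]
side [  67.80030219 1084.99804855  606.69953254]
bottle [[592.82450535 -92.98379736 100.        ]] eyep [[595.96563561 -30.57093171  46.        ]]
rz -0.144 shift [-496.  -681.2   44.6]
```

Request:
play_rows(steps=[[0,0,0,0,0,-0.144],[-0.0275,-0.0378,0.002,0,0,0],[-0.0275,-0.0378,0.002,0,0,0],[-0.0275,-0.0378,0.002,0,0,0],[-0.0275,-0.0378,0.002,0,0,0],[-0.0275,-0.0378,0.002,0,0,0],[-0.0275,-0.0378,0.002,0,0,0],[-0.0275,-0.0378,0.002,0,0,0]], hand=0.7, newtons=60)

```text
time_s: 0.9
tcp_pos: [291.9, 225.5, 231.1]
tool_rot: [0.0, 0.049, 0.999, -0.0]
contact_force: [1.3, 0.1, 0.3]
grip_width: 59.6
grasp_force: 0.0
```

Request:
play_rows(steps=[[-0.0275,-0.0378,0.002,0,0,0],[-0.0275,-0.0378,0.002,0,0,0],[-0.0275,-0.0378,0.002,0,0,0],[-0.0275,-0.0378,0.002,0,0,0],[-0.0275,-0.0378,0.002,0,0,0],[-0.0275,-0.0378,0.002,0,0,0],[-0.0275,-0.0378,0.002,0,0,0],[-0.0275,-0.0378,0.002,0,0,0]])

```text
time_s: 1.7
tcp_pos: [481.2, -97.3, 214.9]
tool_rot: [-0.0, 0.05, 0.999, 0.0]
contact_force: [1.1, 0.8, 0.6]
grip_width: 60.1
grasp_force: 0.0
```

Request:
play_rows(steps=[[-0.0275,-0.0378,0.0,0,0,0],[-0.0275,-0.0378,0.0,0,0,0],[0,0,0.035,0,0,0],[0,0,0.035,0,0,0],[0,0,0.035,0,0,0],[0,0,0,0,0,0]])

```text
time_s: 2.3
tcp_pos: [524.7, -175.1, 105.0]
tool_rot: [-0.005, 0.05, 0.999, 0.001]
contact_force: [-0.9, 0.5, 0.0]
grip_width: 59.6
grasp_force: 0.0
```

```bash
python3 - <<'E'
from plan import *
o=st(); R=rot(o).as_matrix(); p=o['tcp_pos']
im=read_camera('side'); crop(im,240,130,200,150,4,"b1")
c=cv2.imread("pics/b1.png")
hw=o['grip_width']/2
for L in [(11,hw,14),(-11,hw,14),(11,-hw,14),(-11,-hw,14),(0,0,14),(0,0,0)]:
    a=((proj('side',p+R@np.array(L))[0]-[240,130])*4).astype(int); cv2.circle(c,tuple(map(int,a)),3,(0,0,255),1)
cv2.imwrite("pics/b1.png",c)
seq([(552.5,-217.5,22,1.472)])
E
```

```text
t 2.3 tcp [ 524.7 -175.1  105. ] th 1.472 z [-0.009  0.003 -1.   ] F [-0.9  0.5  0. ] w 59.6 g 0.0 j [-0.32  0.22 -0.23  1.12  0.   -0.22]
rz -0.000 shift [-30.4 -39.3  86.1]
```

View pics/b1.png

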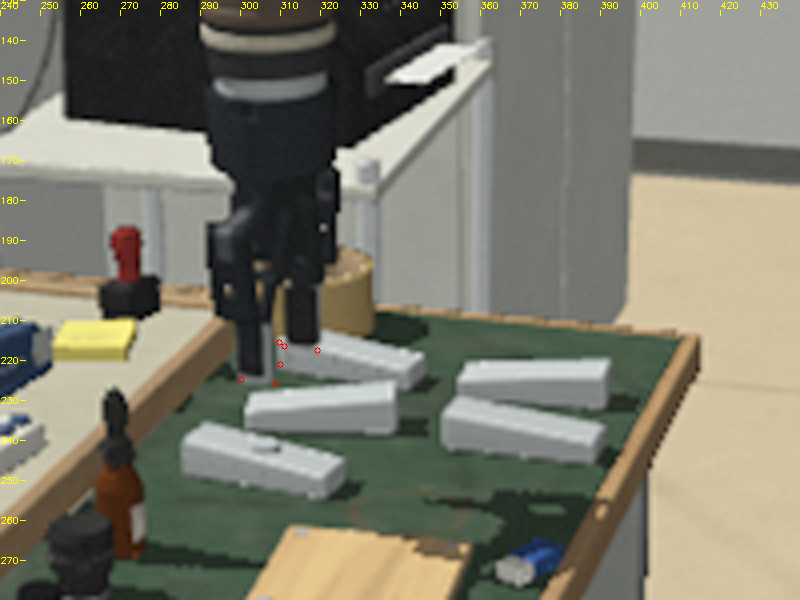

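Request:
play_rows(steps=[[-0.03,-0.0385,0,0,0,0],[0,0,0.035,0,0,0],[0,0,0.03,0,0,0],[0,0,0.02,0,0,0],[0,0,0,0,0,0]])

```text
time_s: 2.85
tcp_pos: [553.4, -216.9, 24.6]
tool_rot: [-0.001, 0.049, 0.999, 0.0]
contact_force: [-1.2, 0.6, 0.2]
grip_width: 59.8
grasp_force: 0.0
```

Request:
play_rows(steps=[[0,0,0,0,0,0],[0,0,0,0,0,0],[0,0,0,0,0,0],[0,0,0,0,0,0],[0,0,0,0,0,0],[0,0,0,0,0,0]], hand=0, newtons=50)

```text
time_s: 3.45
tcp_pos: [555.9, -217.8, 28.3]
tool_rot: [0.002, 0.049, 0.999, -0.001]
contact_force: [-0.4, 1.4, 7.1]
grip_width: 32.0
grasp_force: 50.5
```

```bash
python3 - <<'E'
from plan import *
o=st(); R=rot(o).as_matrix(); p=o['tcp_pos']
im=read_camera('side'); crop(im,260,180,100,80,5,"b2"); t=read_camera('top'); crop(t,350,185,60,60,5,"x")
c=cv2.imread("pics/b2.png");b=cv2.imread("pics/x.png"); 
cv2.imwrite("pics/b2.png",np.hstack([c[:300],b]))
E
```

```text
t 3.45 tcp [ 555.9 -217.8   28.3] th 1.472 z [ 0.005 -0.002 -1.   ] F [-0.4  1.4  7.1] w 32.0 g 50.5 j [-0.37  0.34 -0.26  0.97  0.   -0.27]
```

View pics/b2.png

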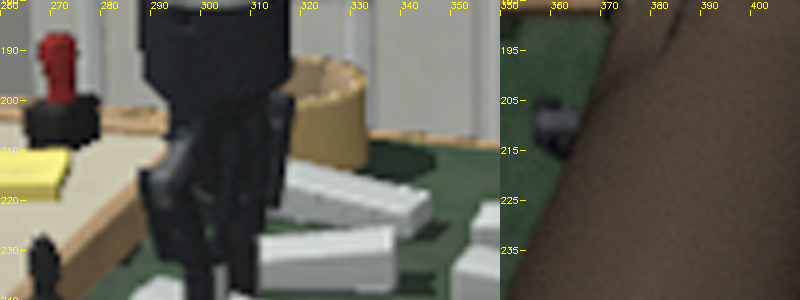

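Request:
play_rows(steps=[[0,0,-0.03,0,0,0],[0,0,-0.03,0,0,0],[0,0,0,0,0,0],[0,0,0,0,0,0],[0,0,0,0,0,0]])

```text
time_s: 4.05
tcp_pos: [553.6, -217.0, 84.6]
tool_rot: [-0.001, 0.049, 0.999, 0.0]
contact_force: [0.3, -0.3, -3.0]
grip_width: 32.5
grasp_force: 50.4
```

```bash
python3 - <<'E'
from plan import *
o=st(); R=rot(o).as_matrix(); p=o['tcp_pos']
im=read_camera('side'); crop(im,250,170,100,80,5,"b3")
E
```

```text
t 4.05 tcp [ 553.6 -217.    84.6] th 1.472 z [-0.001  0.    -1.   ] F [ 0.3 -0.3 -3. ] w 32.5 g 50.4 j [-0.37  0.3  -0.18  1.09 -0.   -0.27]
```

View pics/b3.png

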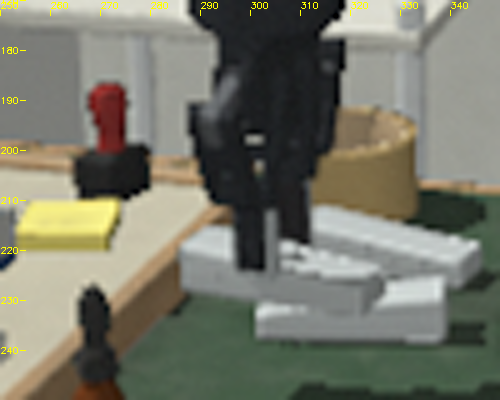

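```bash
python3 - <<'E'
from fit import *
from plan import *
p=np.array([553.6,-217,84.6]); th=-.099
obs=[((50,17,0),(286.4,228)),((-50,17,0),(323.6,232.8)),((-50,-17,0),(326.8,230)),((50,17,26),(286,218.6)),((-50,17,16),(324,229))]
L=[a for a,_ in obs]; uv=np.array([b for _,b in obs])
def X(dx,dz,dy=0):
    c,s=np.cos(th),np.sin(th); A=np.array(L,float); A=A+[dx,dy,0]
    return np.c_[p[0]+c*A[:,0]-s*A[:,1],p[1]+s*A[:,0]+c*A[:,1],p[2]-20+dz+A[:,2]]
r=LS(lambda q:(proj('side',X(*q))-uv).ravel(),[0,0]); print(r.x,r.fun.reshape(-1,2).round(1).tolist())
# finger tip corner predictions at z tip 14/11
for y in(17,31):
  for x in(11,-11):
    c,s=np.cos(th),np.sin(th); print(y,x,proj('side',[p[0]+c*x-s*y,p[1]+s*x+c*y,p[2]-12]).round(1))
# side corners from initial image a3 for sample: near bottom
o=[((50,17,26),(285.8,242.3)),((-50,17,0),(322,253.6)),((50,17,0),(286,248.9)),((-50,-17,16),(325.9,244.6)),((-50,17,16),(321.5,248.6))]
q,f=fit([('side',[a for a,_ in o],[b for _,b in o])],[552,-217,-.1]); print('side fit sample',q,f.round(1))
E
```

```text
[ -6.5910171  -11.74485341] [[-0.0, 0.5], [-0.6, 1.3], [1.8, -0.8], [-0.0, 0.1], [-1.1, -1.1]]
17 11 [[297.8 222.8]]
17 -11 [[305.8 224. ]]
31 11 [[295.3 224.7]]
31 -11 [[303.4 226. ]]
side fit sample [ 5.48782908e+02 -2.07004321e+02 -4.67776353e-02] [-1.1 -2.2  0.2  1.4 -0.9  0.8  1.1 -0.8  0.6  0.4]
```

Request:
play_rows(steps=[[0,0,0.03,0,0,0],[0,0,0.025,0,0,0],[0,0,0.003,0,0,0],[0,0,0,0,0,0],[0,0,0,0,0,0]])

```text
time_s: 4.6
tcp_pos: [553.4, -217.0, 26.3]
tool_rot: [-0.001, 0.049, 0.999, 0.0]
contact_force: [-0.1, -0.2, -1.9]
grip_width: 32.6
grasp_force: 60.9
```

Request:
play_rows(steps=[[0,0,0,0,0,0],[0,0,0,0,0,0],[0,0,0,0,0,0],[0,0,-0.03,0,0,0],[0,0,-0.04,0,0,0],[0,0,-0.04,0,0,0]], hand=0.7)

```text
time_s: 5.2
tcp_pos: [553.7, -217.1, 138.3]
tool_rot: [-0.0, 0.049, 0.999, 0.0]
contact_force: [1.0, -0.2, 0.6]
grip_width: 59.5
grasp_force: 0.0
```

Request:
play_rows(steps=[[0,0,-0.04,0,0,0],[0.03,0.04,0,0,0,0],[0.03,0.04,0,0,0,0],[0.03,0.04,0,0,0,0],[0.03,0.04,0,0,0,0],[0.03,0.04,0,0,0,0],[0.03,0.04,0,0,0,0]])

```text
time_s: 5.9
tcp_pos: [397.5, 40.6, 177.6]
tool_rot: [0.001, 0.05, 0.999, 0.0]
contact_force: [1.7, 0.6, 1.0]
grip_width: 59.5
grasp_force: 0.0
```

```bash
python3 - <<'E'
from plan import *
st()
im=read_camera('side'); cv2.imwrite("pics/s1.png",im[:,:,::-1]);t=read_camera('top'); cv2.imwrite("pics/t1.png",t[:,:,::-1])
crop(t,360,190,60,60,6,"x1");crop(im,275,200,60,60,6,"x2")
cv2.imwrite("pics/b4.png",np.hstack([cv2.imread("pics/x1.png"),cv2.imread("pics/x2.png")]))
E
```

```text
t 5.9 tcp [397.5  40.6 177.6] th 1.471 z [ 0.001  0.    -1.   ] F [1.7 0.6 1. ] w 59.5 g 0.0 j [ 0.1  -0.1  -0.42  1.25  0.    0.2 ]
```

View pics/b4.png

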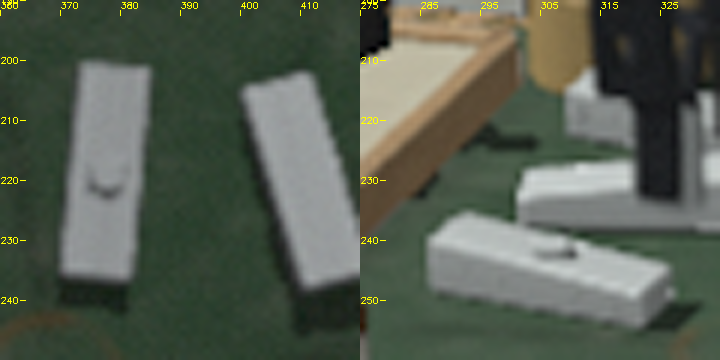

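```bash
cat > off.py <<'E'
from fit import *
from plan import *
ps=[547,-216.4,-.099]
tuv=np.array([(373.3,200.3),(385.3,201.2),(369.8,235.8),(382,236.7)])
ot=(tuv-proj('top',W(ps,topL))).mean(0)
sL=[(50,17,26),(50,17,0),(-50,17,0),(-50,17,16),(-50,-17,16)]
suv=np.array([(286.7,240),(286.7,248.3),(321.7,254.5),(322,249),(326.3,244.2)])
os_=(suv-proj('side',W(ps,sL))).mean(0)
E
python3 - <<'E'
from off import *
print(ot,(tuv-proj('top',W(ps,topL))).round(1).tolist()); print(os_,(suv-proj('side',W(ps,sL))).round(1).tolist())
rc=23.5
L=[(-65,rc,10.5),(-65,-rc,10.5),(-49.5,-90+rc,10.5),(-49.5,-90-rc,10.5),(49.5,-90+rc,10.5),(49.5,-90-rc,10.5)]
uv=np.array([(228.4,267.6),(245.2,268.6),(260.6,263.6),(277.4,264.4),(262.6,229.4),(279.6,230.2)])
sv=np.array([(296.2,341.2),(306.2,328.5),(308.2,316.5),(317,305.7),(265.5,308.2),(275.5,298.2)])
for nm,ob in(('top',[('top',L,uv-ot)]),('side',[('side',L,sv-os_)]),('both',[('top',L,uv-ot),('side',L,sv-os_)])):
    p,f=fit(ob,[480,173,-.06]); print(nm,p.round(3),f.round(1))
    print(' cap pred top',(proj('top',W(p,[(40,0,112)]))+ot).round(1),'obs 232.6 226.6; side',(proj('side',W(p,[(40,0,112)]))+os_).round(1),'obs 249.5 277.5')
bt=[(55,55,10),(55,-55,10),(-55,55,10),(-55,-55,10)]
bs=np.array([(300.5,283),(312.5,261.7),(350,287.5),(357.6,265.2)])
tb=np.array([(309.4,239),(348.6,235.2),(313.6,278),(352.6,273.4)])
for nm,ob in(('top',[('top',bt,tb-ot)]),('side',[('side',bt,bs-os_)])):
    p,f=fit(ob,[447,-86,.09]); print('board',nm,p.round(3),f.round(1))
E
```

```text
[ 0.74484997 -1.4117482 ] [[1.0, -1.2], [0.9, -1.3], [0.5, -1.5], [0.5, -1.6]]
[-1.22974332  1.00752959] [[-0.1, 1.6], [-0.6, 0.4], [-1.7, 0.6], [-1.3, 1.1], [-2.5, 1.3]]
top [ 4.78876e+02  1.75473e+02 -6.50000e-02] [-0.2  0.2 -0.2  0.1  0.1  0.3  0.   0.4  0.4 -0.6 -0.  -0.5]
 cap pred top [[232.6 226.1]] obs 232.6 226.6; side [[249.8 276.4]] obs 249.5 277.5
side [ 4.79602e+02  1.78919e+02 -8.80000e-02] [-0.2  0.2  0.5  0.4  0.4  0.3  1.2  0.2 -1.2 -0.7 -0.6 -0.9]
 cap pred top [[231.6 225.9]] obs 232.6 226.6; side [[248.9 277. ]] obs 249.5 277.5
both [ 4.79826e+02  1.76593e+02 -7.90000e-02] [-0.9 -0.2 -1.  -0.1 -0.6  0.3 -0.7  0.6  0.2 -0.5 -0.2 -0.3  0.3 -0.6
  0.8 -0.4  0.5 -0.5  1.1 -0.5 -1.2 -1.2 -0.8 -1.4]
 cap pred top [[232.4 225.8]] obs 232.6 226.6; side [[249.2 276.5]] obs 249.5 277.5
board top [ 4.43723e+02 -8.46220e+01  9.10000e-02] [ 0.1 -0.1 -0.2 -0.4 -0.1 -0.   0.2  0.4]
board side [ 4.41776e+02 -7.86810e+01  1.02000e-01] [ 0.  -0.3 -0.5  0.3 -0.1 -0.5  0.5  0.4]
```

```bash
python3 - <<'E'
from plan import *
st(); seq([(547,-216.4,150,1.472),(547,-216.4,21,1.472)])
E
```

```text
t 6.0 tcp [395.8  43.  177.8] th 1.479 z [ 0.     0.001 -1.   ] F [ 0.4 -0.1 -0.6] w 59.8 g 0.0 j [ 0.11 -0.11 -0.42  1.25  0.    0.2 ]
rz 0.007 shift [-176.  -243.2   27.8]
rz -0.000 shift [  0.   0. 129.]
```

Request:
play_rows(steps=[[-0.029,-0.0405,0,0,0,0],[-0.029,-0.0405,0,0,0,0],[-0.029,-0.0405,0,0,0,0],[-0.029,-0.0405,0,0,0,0],[-0.029,-0.0405,0,0,0,0],[-0.029,-0.0405,0,0,0,0],[0,0,0.028,0,0,0],[0,0,0,0,0,0]])

```text
time_s: 6.8
tcp_pos: [546.6, -221.0, 145.5]
tool_rot: [-0.003, 0.051, 0.999, 0.001]
contact_force: [-1.1, 0.2, 0.1]
grip_width: 59.6
grasp_force: 0.0
```

Request:
play_rows(steps=[[0,0,0.03,0,0,0],[0,0,0.03,0,0,0],[0,0,0,0,0,0],[0,0,0,0,0,0],[0,0,0,0,0,0]])

```text
time_s: 7.3
tcp_pos: [548.7, -219.7, 91.6]
tool_rot: [0.001, 0.049, 0.999, -0.0]
contact_force: [0.6, -0.0, -0.1]
grip_width: 60.2
grasp_force: 0.0
```

```bash
python3 - <<'E'
from plan import *
st(); seq([(547,-216.4,21,1.472)])
E
```

```text
t 7.3 tcp [ 548.7 -219.7   91.6] th 1.472 z [ 0.003 -0.001 -1.   ] F [ 0.6 -0.  -0.1] w 60.2 g 0.0 j [-0.38  0.29 -0.18  1.1  -0.   -0.28]
rz 0.000 shift [ 2.1  3.2 70.6]
```

Request:
play_rows(steps=[[0.002,0.003,0.03,0,0,0],[0,0,0.03,0,0,0],[0,0,0.01,0,0,0],[0,0,0,0,0,0]])

```text
time_s: 7.7
tcp_pos: [545.8, -216.2, 19.2]
tool_rot: [-0.001, 0.049, 0.999, 0.0]
contact_force: [0.0, -0.2, -0.0]
grip_width: 59.7
grasp_force: 0.0
```

Request:
play_rows(steps=[[0,0,0,0,0,0],[0,0,0,0,0,0],[0,0,0,0,0,0],[0,0,0,0,0,0],[0,0,0,0,0,0]], hand=0, newtons=70)

```text
time_s: 8.2
tcp_pos: [547.5, -217.1, 21.7]
tool_rot: [0.002, 0.049, 0.999, -0.001]
contact_force: [-0.8, 0.2, 6.1]
grip_width: 32.0
grasp_force: 71.2
```

Request:
play_rows(steps=[[0,0,-0.03,0,0,0],[0,0,-0.04,0,0,0],[0,0,-0.04,0,0,0],[0,0,-0.04,0,0,0],[0,0,0,0,0,0],[0,0,0,0,0,0]])

```text
time_s: 8.8
tcp_pos: [546.8, -216.8, 170.9]
tool_rot: [0.002, 0.049, 0.999, -0.001]
contact_force: [-0.4, -0.7, -1.8]
grip_width: 31.7
grasp_force: 70.3
```

```bash
python3 - <<'E'
from plan import *
st()
import math
a=-.067;c,s=math.cos(a),math.sin(a)
x,y=479-50*c,175.8-50*s
print(x,y);seq([(x,y,170,1.504),(x,y,29,1.504)])
E
```

```text
t 8.8 tcp [ 546.8 -216.8  170.9] th 1.472 z [ 0.003 -0.001 -1.   ] F [-0.4 -0.7 -1.8] w 31.7 g 70.3 j [-0.38  0.25 -0.05  1.27 -0.   -0.28]
429.11218302477926 179.14749420415868
rz -0.032 shift [143.9 387.2   0.9]
rz -0.000 shift [  0.   0. 141.]
```

Request:
play_rows(steps=[[0,0,0,0,0,-0.032],[0.0144,0.0387,0,0,0,0],[0.0144,0.0387,0,0,0,0],[0.0144,0.0387,0,0,0,0],[0.0144,0.0387,0,0,0,0],[0.0144,0.0387,0,0,0,0],[0.0144,0.0387,0,0,0,0],[0.0144,0.0387,0,0,0,0]])

```text
time_s: 9.6
tcp_pos: [461.9, 61.8, 167.6]
tool_rot: [-0.001, 0.034, 0.999, -0.0]
contact_force: [1.6, 0.5, -1.2]
grip_width: 32.1
grasp_force: 70.3
```

Request:
play_rows(steps=[[0.0144,0.0387,0,0,0,0],[0.0144,0.0387,0,0,0,0],[0.0144,0.0387,0,0,0,0],[0,0,0.04,0,0,0],[0,0,0.04,0,0,0],[0,0,0,0,0,0],[0,0,0,0,0,0],[0,0,0,0,0,0]])

```text
time_s: 10.4
tcp_pos: [429.3, 179.4, 90.8]
tool_rot: [0.001, 0.034, 0.999, 0.0]
contact_force: [0.5, -0.2, -0.6]
grip_width: 31.9
grasp_force: 70.4
```

```bash
python3 - <<'E'
from plan import *
st()
import math
a=-.067;c,s=math.cos(a),math.sin(a)
x,y=479-50*c,175.8-50*s
seq([(x,y,28,1.504)])
im=read_camera('side'); crop(im,215,235,160,120,5,"c1")
E
```

```text
t 10.4 tcp [429.3 179.4  90.8] th 1.503 z [ 0.002  0.001 -1.   ] F [ 0.5 -0.2 -0.6] w 31.9 g 70.4 j [ 0.4   0.06 -0.45  1.05  0.    0.46]
rz -0.001 shift [ 0.1 -0.2 62.8]
```

View pics/c1.png

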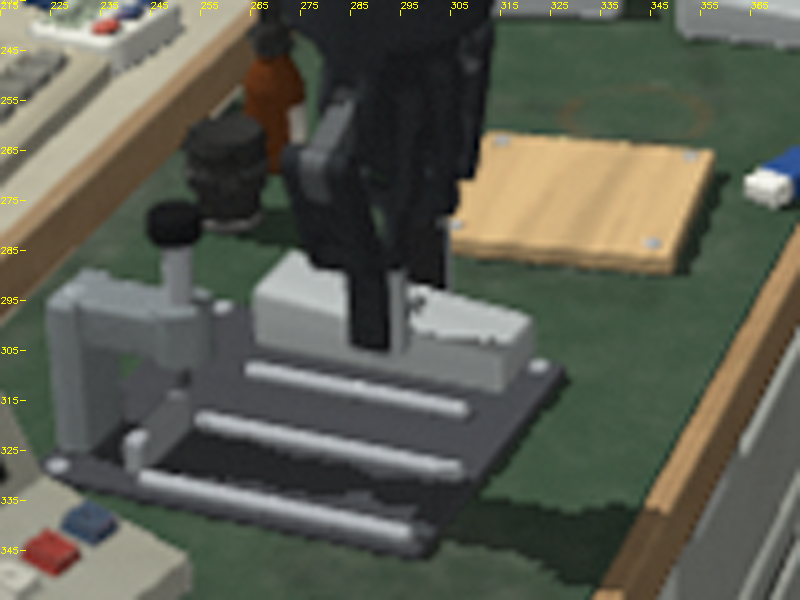

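Request:
play_rows(steps=[[0,0,0.03,0,0,0],[0,0,0.025,0,0,0],[0,0,0.005,0,0,0],[0,0,0.003,0,0,0],[0,0,0.003,0,0,0],[0,0,0,0,0,0],[0,0,0,0,0,0]])

```text
time_s: 11.15
tcp_pos: [429.2, 179.4, 26.6]
tool_rot: [0.001, 0.034, 0.999, 0.0]
contact_force: [-7.3, -2.4, 14.9]
grip_width: 32.1
grasp_force: 72.3
```

```bash
python3 - <<'E'
from plan import *
st()
E
```

```text
t 11.15 tcp [429.2 179.4  26.6] th 1.504 z [ 0.003  0.001 -1.   ] F [-7.3 -2.4 14.9] w 32.1 g 72.3 j [ 0.4   0.11 -0.55  0.9  -0.    0.46]
```

Request:
play_rows(steps=[[0,0,-0.0015,0,0,0],[0,0,0,0,0,0],[0,0,0,0,0,0],[0,0,0,0,0,0]], hand=0.55)

```text
time_s: 11.55
tcp_pos: [428.7, 179.4, 25.1]
tool_rot: [0.0, 0.033, 0.999, 0.0]
contact_force: [0.1, -0.5, -0.5]
grip_width: 46.8
grasp_force: 0.0
```

Request:
play_rows(steps=[[0,0,-0.03,0,0,0],[0,0,-0.03,0,0,0],[0.04,0,0,0,0,0],[0.04,0,0,0,0,0],[0,0,0,0,0,0]])

```text
time_s: 12.05
tcp_pos: [344.4, 183.9, 84.4]
tool_rot: [-0.001, 0.032, 0.999, -0.0]
contact_force: [1.3, -1.0, -0.2]
grip_width: 47.0
grasp_force: 0.0
```

Request:
play_rows(steps=[[0,0,0.03,0,0,0],[0,0,0.025,0,0,0],[0,0,0,0,0,0],[0,0,0,0,0,0],[0,0,0,0,0,0]], hand=0, newtons=20)

```text
time_s: 12.55
tcp_pos: [349.5, 185.0, 30.9]
tool_rot: [0.001, 0.033, 0.999, 0.0]
contact_force: [0.5, 0.1, -1.1]
grip_width: -0.1
grasp_force: 0.0
```

```bash
python3 - <<'E'
from plan import *
st(); im=read_camera('side'); crop(im,215,235,160,120,5,"c2")
import math
a=-.067;c,s=math.cos(a),math.sin(a)
f=lambda d:(479+d*c,175.8+d*s,27,1.504)
seq([f(-120),f(-75),f(-61)])
E
```

```text
t 12.55 tcp [349.5 185.   30.9] th 1.504 z [ 0.001  0.001 -1.   ] F [ 0.5  0.1 -1.1] w -0.1 g 0.0 j [ 0.49 -0.02 -0.68  0.91 -0.    0.55]
rz -0.000 shift [-9.8 -0.6  4. ]
rz -0.000 shift [-45.  -0.  -0.]
rz -0.000 shift [-14.  -0.  -0.]
```

View pics/c2.png

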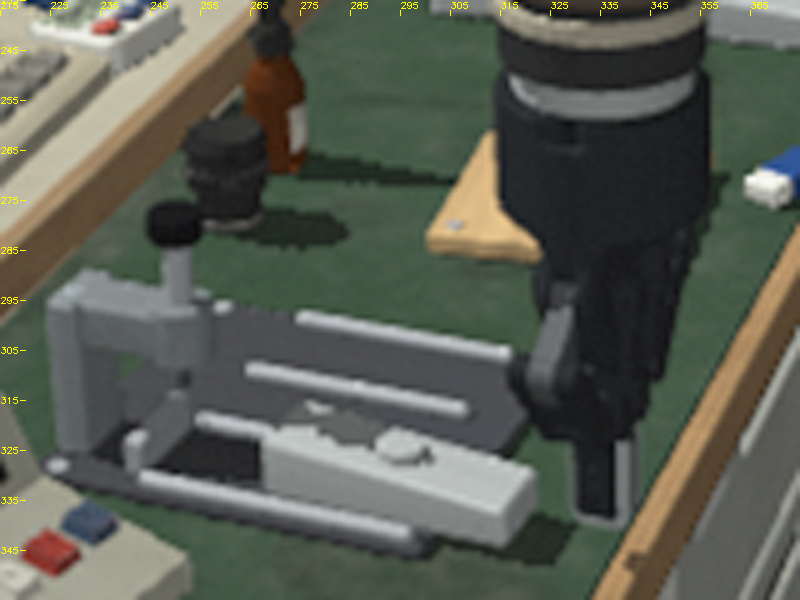

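Request:
play_rows(steps=[[-0.01,0,0.005,0,0,0],[-0.01,0,0,0,0,0],[-0.01,0,0,0,0,0],[-0.01,0,0,0,0,0],[-0.008,0,0,0,0,0],[-0.008,0,0,0,0,0],[0,0,0,0,0,0]])

```text
time_s: 13.3
tcp_pos: [405.8, 180.9, 24.8]
tool_rot: [0.001, 0.034, 0.999, 0.0]
contact_force: [-0.3, 0.0, -0.2]
grip_width: 0.2
grasp_force: 0.0
```

Request:
play_rows(steps=[[-0.004,0,0,0,0,0],[-0.003,0,0,0,0,0],[-0.003,0,0,0,0,0],[0,0,0,0,0,0]])

```text
time_s: 13.7
tcp_pos: [414.8, 180.3, 24.8]
tool_rot: [0.0, 0.033, 0.999, 0.0]
contact_force: [0.4, -0.2, -0.4]
grip_width: -0.2
grasp_force: 0.0
```

Request:
play_rows(steps=[[-0.003,0,0,0,0,0],[-0.002,0,0,0,0,0],[0,0,0,0,0,0]])

```text
time_s: 14.0
tcp_pos: [419.7, 179.9, 24.8]
tool_rot: [0.0, 0.033, 0.999, -0.0]
contact_force: [0.2, -0.5, -0.6]
grip_width: 0.1
grasp_force: 0.0
```

```bash
python3 - <<'E'
from plan import *
st(); im=read_camera('side'); crop(im,215,235,160,120,5,"c3")
import math
a=-.067;c,s=math.cos(a),math.sin(a)
f=lambda d:(479+d*c,175.8+d*s,27,1.504)
seq([f(-61)])
E
```

```text
t 14.0 tcp [419.7 179.9  24.8] th 1.504 z [ 0.001 -0.    -1.   ] F [ 0.2 -0.5 -0.6] w 0.1 g 0.0 j [ 0.41  0.1  -0.57  0.9  -0.    0.47]
rz -0.000 shift [ 1.6 -0.1 -2.1]
```

Past the expected contact but no force yet; continue slowly.

Request:
play_rows(steps=[[-0.002,0,0,0,0,0],[-0.002,0,0,0,0,0],[-0.001,0,0,0,0,0],[0,0,0,0,0,0]])

```text
time_s: 14.45
tcp_pos: [420.2, 179.7, 24.5]
tool_rot: [-0.004, 0.033, 0.999, 0.001]
contact_force: [-15.9, 2.2, 13.1]
grip_width: -0.1
grasp_force: 7.9
```

```bash
python3 - <<'E'
from plan import *
st(); im=read_camera('side'); crop(im,215,235,160,120,5,"c3")
E
```

```text
t 14.45 tcp [420.2 179.7  24.5] th 1.505 z [-0.008  0.002 -1.   ] F [-15.9   2.2  13.1] w -0.1 g 7.9 j [ 0.4   0.11 -0.56  0.91  0.    0.47]
```

View pics/c3.png

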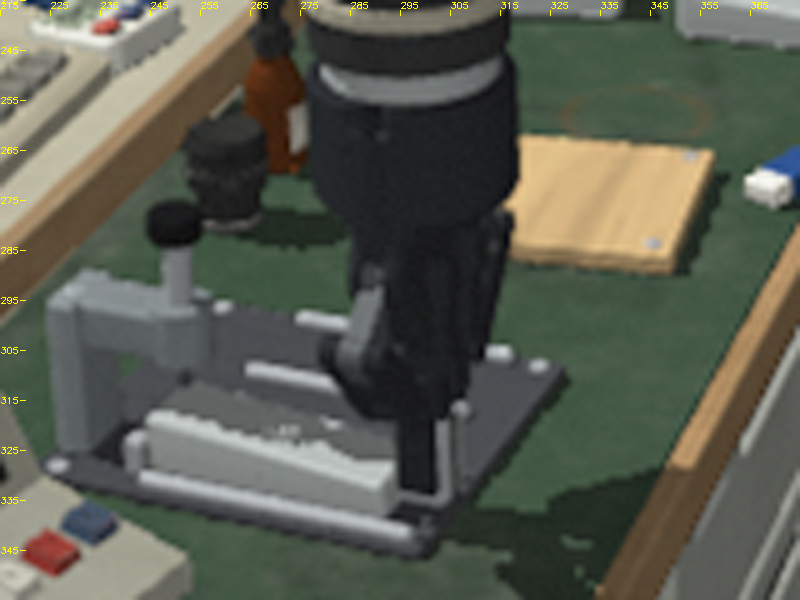

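Request:
play_rows(steps=[[0.012,0,0,0,0,0],[0,0,-0.04,0,0,0],[0,0,-0.04,0,0,0],[0,0,-0.04,0,0,0],[0,0,-0.03,0,0,0],[-0.04,0,0,0,0,0],[-0.04,0,0,0,0,0],[-0.03,0,0,0,0,0]])

```text
time_s: 15.3
tcp_pos: [524.4, 173.0, 175.4]
tool_rot: [0.001, 0.033, 0.999, 0.0]
contact_force: [-1.0, -0.4, -0.8]
grip_width: -0.2
grasp_force: 0.0
```

Request:
play_rows(steps=[[0,0,0,0,0,0],[0,0,0,0,0,0],[0,0,0,0,0,0]])

```text
time_s: 15.6
tcp_pos: [521.2, 173.0, 174.7]
tool_rot: [-0.0, 0.033, 0.999, -0.0]
contact_force: [0.4, 0.3, 0.7]
grip_width: -0.1
grasp_force: 0.0
```

```bash
python3 - <<'E'
from plan import *
st();seq([(520.5,173.1,130,1.504)])
E
```

```text
t 15.6 tcp [521.2 173.  174.7] th 1.504 z [-0.001 -0.    -1.   ] F [0.4 0.3 0.7] w -0.1 g 0.0 j [ 0.32  0.18 -0.13  1.26 -0.    0.39]
rz 0.000 shift [ 0.7  0.1 44.7]
```

Request:
play_rows(steps=[[0,0,0.03,0,0,0],[0,0,0.015,0,0,0],[0,0,0.005,0,0,0],[0,0,0.005,0,0,0],[0,0,0,0,0,0]])

```text
time_s: 16.1
tcp_pos: [521.6, 173.1, 120.2]
tool_rot: [0.0, 0.033, 0.999, 0.0]
contact_force: [-0.9, 0.2, 0.7]
grip_width: -0.0
grasp_force: 0.6
```

Request:
play_rows(steps=[[0,0,0.003,0,0,0],[0,0,0.002,0,0,0],[0,0,0,0,0,0]])

```text
time_s: 16.4
tcp_pos: [522.5, 173.3, 116.9]
tool_rot: [0.001, 0.033, 0.999, 0.001]
contact_force: [-3.9, -0.7, 12.9]
grip_width: -0.1
grasp_force: 6.3
```

Request:
play_rows(steps=[[0,0,0.002,0,0,0],[0,0,0.002,0,0,0],[0,0,0,0,0,0]])

```text
time_s: 16.7
tcp_pos: [522.4, 173.3, 112.5]
tool_rot: [0.001, 0.033, 0.999, 0.001]
contact_force: [-4.2, -0.3, 7.9]
grip_width: -0.0
grasp_force: 3.9
```

Request:
play_rows(steps=[[0,0,0.002,0,0,0],[0,0,0.002,0,0,0],[0,0,0,0,0,0]])

```text
time_s: 17.0
tcp_pos: [522.6, 173.4, 110.3]
tool_rot: [0.002, 0.033, 0.999, 0.001]
contact_force: [-7.7, -1.1, 19.0]
grip_width: -0.1
grasp_force: 9.5
```

Request:
play_rows(steps=[[0,0,0.001,0,0,0],[0,0,0.001,0,0,0],[0,0,0,0,0,0]])

```text
time_s: 17.3
tcp_pos: [522.9, 173.4, 109.9]
tool_rot: [0.002, 0.033, 0.999, 0.001]
contact_force: [-9.7, -3.4, 28.1]
grip_width: -0.0
grasp_force: 14.2
```

Request:
play_rows(steps=[[0,0,-0.03,0,0,0],[0,0,-0.03,0,0,0],[0,0,-0.01,0,0,0],[0.037,0,0,0,0,0],[0.036,0,0,0,0,0],[0,0,0.02,0,0,0],[0,0,0,0,0,0],[0,0,0,0,0,0]])

```text
time_s: 18.1
tcp_pos: [449.3, 177.8, 154.6]
tool_rot: [-0.0, 0.033, 0.999, -0.0]
contact_force: [0.4, 0.6, 0.6]
grip_width: 0.2
grasp_force: 0.0
```

Request:
play_rows(steps=[[0,0,0,0,0,0],[0,0,0,0,0,0]], hand=0.6)

```text
time_s: 18.3
tcp_pos: [450.1, 177.9, 155.2]
tool_rot: [0.0, 0.034, 0.999, 0.0]
contact_force: [0.3, 0.7, 0.6]
grip_width: 28.2
grasp_force: 0.0
```

```bash
python3 - <<'E'
from plan import *
st();seq([(449,177.9,25,1.504)])
im=read_camera('side'); crop(im,215,235,160,120,5,"c4")
im=read_camera('top'); crop(im,222,190,80,100,6,"c5")
E
```

```text
t 18.3 tcp [450.1 177.9 155.2] th 1.504 z [ 0.001  0.    -1.   ] F [0.3 0.7 0.6] w 28.2 g 0.0 j [ 0.38  0.06 -0.31  1.2  -0.    0.44]
rz -0.000 shift [ 1.100e+00 -1.000e-01  1.302e+02]
```

View pics/c4.png

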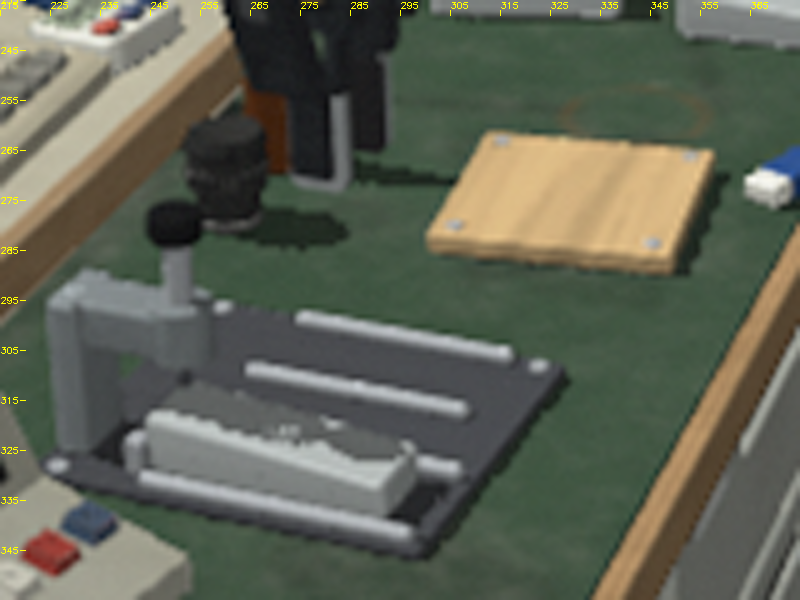

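Request:
play_rows(steps=[[0.001,0,0.04,0,0,0],[0,0,0.04,0,0,0],[0,0,0.03,0,0,0],[0,0,0.02,0,0,0],[0,0,0,0,0,0],[0,0,0,0,0,0]])

```text
time_s: 19.0
tcp_pos: [448.5, 177.9, 25.3]
tool_rot: [-0.0, 0.033, 0.999, -0.0]
contact_force: [-0.2, -1.0, 0.1]
grip_width: 51.3
grasp_force: 0.0
```

Request:
play_rows(steps=[[0,0,0,0,0,0],[0,0,0,0,0,0],[0,0,0,0,0,0],[0,0,0,0,0,0]], hand=0, newtons=80)

```text
time_s: 19.4
tcp_pos: [449.1, 178.3, 26.6]
tool_rot: [0.001, 0.033, 0.999, 0.001]
contact_force: [-1.7, 1.2, 5.5]
grip_width: 31.6
grasp_force: 79.9
```

Request:
play_rows(steps=[[0.015,0,0,0,0,0],[0.015,0,0,0,0,0],[0.015,0,0,0,0,0],[0,0,0,0,0,0]])

```text
time_s: 19.8
tcp_pos: [402.2, 181.5, 26.5]
tool_rot: [0.001, 0.033, 0.999, 0.001]
contact_force: [-2.5, -0.0, 10.4]
grip_width: 31.5
grasp_force: 81.0
```

Request:
play_rows(steps=[[0,0,-0.03,0,0,0],[0,0,-0.04,0,0,0],[0,0,-0.04,0,0,0],[0,0,-0.02,0,0,0],[0,0,0,0,0,0]])

```text
time_s: 20.3
tcp_pos: [403.5, 181.6, 157.7]
tool_rot: [0.002, 0.033, 0.999, 0.001]
contact_force: [-0.2, 1.1, -1.7]
grip_width: 31.7
grasp_force: 80.4
```

Request:
play_rows(steps=[[0,0,0,0,0,-0.1496],[0,0,0,0,0,-0.1496],[0,0,0,0,0,-0.1496],[0,0,0,0,0,-0.1496],[0,0,0,0,0,-0.1496],[0,0,0,0,0,-0.1496],[0,0,0,0,0,-0.1496]])

```text
time_s: 21.0
tcp_pos: [401.5, 180.4, 152.7]
tool_rot: [-0.002, -0.474, 0.881, 0.0]
contact_force: [0.1, -0.6, -1.2]
grip_width: 31.7
grasp_force: 80.2
```

Request:
play_rows(steps=[[0,0,0,0,0,-0.1496],[0,0,0,0,0,-0.1496],[0,0,0,0,0,-0.1496],[0,0,0,0,0,-0.1496],[0,0,0,0,0,-0.1496],[0,0,0,0,0,-0.1496],[0,0,0,0,0,-0.1496]])

```text
time_s: 21.7
tcp_pos: [401.5, 180.4, 152.7]
tool_rot: [0.001, 0.851, -0.526, -0.001]
contact_force: [-0.3, -0.5, -2.1]
grip_width: 31.6
grasp_force: 80.2
```

Request:
play_rows(steps=[[0,0,0,0,0,-0.1496],[0,0,0,0,0,-0.1496],[0,0,0,0,0,-0.1496],[0,0,0,0,0,-0.1496],[0,0,0,0,0,-0.1496],[0,0,0,0,0,-0.1496],[0,0,0,0,0,-0.1496],[0,0,0,0,0,0]])

```text
time_s: 22.5
tcp_pos: [401.7, 180.5, 153.0]
tool_rot: [0.001, 0.999, -0.033, -0.001]
contact_force: [-0.4, 0.4, -1.7]
grip_width: 31.5
grasp_force: 80.3
```

```bash
cat > loc.py <<'E'
from off import *
from scipy.optimize import minimize
H=[(50,17,26),(50,-17,26),(-50,-17,16),(-50,17,16),(50,17,0),(50,-17,0),(-50,-17,0),(-50,17,0)]
def poly(cam,p,z,top=True):
    L=[(a,b,c+z) for a,b,c in H]; 
    if top: L=L[:4]
    return proj(cam,W(p,L))+(ot if cam=='top' else os_)
def locate(cam,p0,z,im=None):
    """fit ingot top-face pose: max bright mean inside minus ring outside (8x supersampled)"""
    im=read_camera(cam) if im is None else im
    g=im.astype(float).min(2); K=6
    c=poly(cam,p0,z).mean(0).astype(int)-40
    G=cv2.resize(np.ascontiguousarray(g[c[1]:c[1]+80,c[0]:c[0]+80]),None,fx=K,fy=K,interpolation=cv2.INTER_LINEAR)
    def m(p,grow):
        q=[(s*(50+grow)*(1),t*(17+grow),(21+5*s)+z) for s,t in((1,1),(1,-1),(-1,-1),(-1,1))]
        u=((proj(cam,W(p,q))+(ot if cam=='top' else os_)-c+.5)*K-.5); M=np.zeros(G.shape,np.uint8); cv2.fillConvexPoly(M,np.round(u*16).astype(np.int32),1,shift=4); return M>0
    def cost(p):
        a=m(p,0); b=m(p,5)&~a; return -(G[a].mean()-G[b].mean())
    best=min((minimize(cost,[p0[0]+i,p0[1]+j,p0[2]],method='Nelder-Mead',options=dict(initial_simplex=[[p0[0]+i,p0[1]+j,p0[2]],[p0[0]+i+4,p0[1]+j,p0[2]],[p0[0]+i,p0[1]+j+4,p0[2]],[p0[0]+i,p0[1]+j,p0[2]+.08]])) for i in(-8,0,8) for j in(-6,6)),key=lambda r:r.fun)
    return best.x.round(3),round(-best.fun,1)
E
python3 - <<'E'
from loc import *
t=cv2.imread("pics/t1.png")[:,:,::-1]
for p in([547,-216,-.1],[542,-311,3.37],[551,-403,-.113],[404,-307,0],[418.6,-394.5,3.2]): print(locate('top',p,0,t))
o=st()
# channel frame (481,175.6,-.067): tool at -30
c,s=np.cos(-.067),np.sin(-.067)
seq([(481-30*c,175.6-30*s,100,1.504+np.pi)])
E
```

```text
(array([ 5.48004e+02, -2.15120e+02, -1.10000e-01]), np.float64(78.6))
(array([ 542.832, -308.505,    3.382]), np.float64(90.5))Traceback (most recent call last):
  File "<stdin>", line 3, in <module>
  File "loc.py", line 19, in locate
    best=min((minimize(cost,[p0[0]+i,p0[1]+j,p0[2]],method='Nelder-Mead',options=dict(initial_simplex=[[p0[0]+i,p0[1]+j,p0[2]],[p0[0]+i+4,p0[1]+j,p0[2]],[p0[0]+i,p0[1]+j+4,p0[2]],[p0[0]+i,p0[1]+j,p0[2]+.08]])) for i in(-8,0,8) for j in(-6,6)),key=lambda r:r.fun)
  File "loc.py", line 19, in <genexpr>
    best=min((minimize(cost,[p0[0]+i,p0[1]+j,p0[2]],method='Nelder-Mead',options=dict(initial_simplex=[[p0[0]+i,p0[1]+j,p0[2]],[p0[0]+i+4,p0[1]+j,p0[2]],[p0[0]+i,p0[1]+j+4,p0[2]],[p0[0]+i,p0[1]+j,p0[2]+.08]])) for i in(-8,0,8) for j in(-6,6)),key=lambda r:r.fun)
              ~~~~~~~~^^^^^^^^^^^^^^^^^^^^^^^^^^^^^^^^^^^^^^^^^^^^^^^^^^^^^^^^^^^^^^^^^^^^^^^^^^^^^^^^^^^^^^^^^^^^^^^^^^^^^^^^^^^^^^^^^^^^^^^^^^^^^^^^^^^^^^^^^^^^^^^^^^^^^^^^^^^^^^^^^^^^^^^^^^^^^^^^^^^^^^^^^^^
    res = _minimize_neldermead(fun, x0, args, callback, bounds=bounds,
                               **options)
    fsim[j] = func(sim[j])
              ~~~~^^^^^^^^
    fx = function(np.copy(x), *(wrapper_args + args))
  File "loc.py", line 18, in cost
    a=m(p,0); b=m(p,5)&~a; return -(G[a].mean()-G[b].mean())
  File "loc.py", line 16, in m
    u=((proj(cam,W(p,q))+(ot if cam=='top' else os_)-c+.5)*K-.5); M=np.zeros(G.shape,np.uint8); cv2.fillConvexPoly(M,np.round(u*16).astype(np.int32),1,shift=4); return M>0
        ~~~~^^^^^^^^^^^^
  File "h.py", line 6, in proj
    f,cx,cy,R,t=cal(n); p=np.atleast_2d(X)@R.T+t; return np.c_[cx+f*p[:,0]/p[:,2],cy+f*p[:,1]/p[:,2]]
                ~~~^^^
  File "h.py", line 4, in cal
    c=calibration(n); f=240/np.tan(np.radians(c['fov_y']/2)); return f,c['cx'],c['cy'],np.array(c['R']),np.array(c['t'])
ValueError: time passes only in moves, steps and waits
```

```bash
sed -i 's/^def cal(n):/import functools\n@functools.cache\ndef cal(n):/' h.py; cat > go.py <<'E'
E
python3 - <<'E'
from loc import *
t=cv2.imread("pics/t1.png")[:,:,::-1]
for p in([551,-403,-.113],[404,-307,0],[418.6,-394.5,3.2]): print(locate('top',p,0,t))
o=st()
c,s=np.cos(-.067),np.sin(-.067)
seq([(481-30*c,175.6-30*s,100,1.504+np.pi)],th=1.504+np.pi)
E
```

```text
(array([ 5.52350e+02, -4.01272e+02, -1.15000e-01]), np.float64(77.3))
(array([ 4.05335e+02, -3.05759e+02,  1.10000e-02]), np.float64(82.6))
(array([ 419.631, -393.779,    3.21 ]), np.float64(87.6))
t 22.5 tcp [401.7 180.5 153. ] th -1.637 z [-0.003 -0.001 -1.   ] F [-0.4  0.4 -1.7] w 31.5 g 80.3 j [ 0.42 -0.01 -0.39  1.2   0.   -2.65]
rz -0.000 shift [49.4 -0.4 53. ]
```

Request:
play_rows(steps=[[0.025,0,0,0,0,0],[0.0245,0,0,0,0,0],[0,0,0.04,0,0,0],[0,0,0.04,0,0,0],[0,0,0.03,0,0,0],[0,0,0,0,0,0],[0,0,0,0,0,0]])

```text
time_s: 23.2
tcp_pos: [451.8, 177.4, 44.5]
tool_rot: [0.0, 0.999, -0.034, -0.001]
contact_force: [0.1, 0.4, -0.7]
grip_width: 31.8
grasp_force: 80.2
```

Request:
play_rows(steps=[[0,0,0.008,0,0,0],[0,0,0.005,0,0,0],[0,0,0.003,0,0,0],[0,0,0.001,0,0,0],[0,0,0,0,0,0],[0,0,0,0,0,0]])

```text
time_s: 23.8
tcp_pos: [452.9, 177.7, 28.1]
tool_rot: [-0.0, 0.999, -0.033, 0.0]
contact_force: [-0.8, -0.4, -1.2]
grip_width: 31.7
grasp_force: 80.3
```

```bash
python3 - <<'E'
from loc import *
o=st()
c,s=np.cos(-.067),np.sin(-.067)
seq([(481-30*c,175.6-30*s,100,1.504+np.pi)],th=1.504+np.pi)
E
```

```text
t 23.8 tcp [452.9 177.7  28.1] th -1.638 z [ 0.  0. -1.] F [-0.8 -0.4 -1.2] w 31.7 g 80.3 j [ 0.37  0.15 -0.5   0.92  0.   -2.7 ]
rz -0.000 shift [ -1.8   0.2 -71.9]
```

Request:
play_rows(steps=[[0,0,0.0015,0,0,0],[0,0,0.001,0,0,0],[0,0,0,0,0,0]])

```text
time_s: 24.1
tcp_pos: [453.1, 177.8, 26.6]
tool_rot: [-0.0, 0.999, -0.033, 0.001]
contact_force: [-3.3, -1.2, 8.6]
grip_width: 31.5
grasp_force: 81.5
```

Request:
play_rows(steps=[[0,0,0,0,0,0],[0,0,0,0,0,0],[0,0,0,0,0,0],[0,0,-0.03,0,0,0],[0,0,-0.04,0,0,0],[-0.04,0,0,0,0,0],[-0.04,0,0,0,0,0],[-0.027,0,0,0,0,0]], hand=0.6)

```text
time_s: 24.9
tcp_pos: [344.0, 184.5, 95.2]
tool_rot: [0.0, 0.999, -0.033, -0.0]
contact_force: [-1.2, 0.7, 0.8]
grip_width: 51.6
grasp_force: 0.0
```

Request:
play_rows(steps=[[0,0,0,0,0,0],[0,0,0,0,0,0],[0,0,0.03,0,0,0],[0,0,0.04,0,0,0],[0,0,0,0,0,0],[0,0,0,0,0,0]], hand=0, newtons=20)

```text
time_s: 25.5
tcp_pos: [346.2, 184.5, 25.3]
tool_rot: [0.001, 0.999, -0.034, -0.001]
contact_force: [-0.1, -0.8, 0.0]
grip_width: -0.0
grasp_force: 0.0
```

```bash
python3 - <<'E'
from loc import *
o=st()
print(locate('side',[421,180,np.pi-.067],5))
E
```

```text
t 25.5 tcp [346.2 184.5  25.3] th -1.638 z [-0.002 -0.001 -1.   ] F [-0.1 -0.8  0. ] w -0.0 g 0.0 j [ 0.49 -0.02 -0.69  0.9  -0.   -2.58]
(array([419.829, 182.297,   3.117]), np.float64(66.4))
```

Request:
play_rows(steps=[[0.01,0,0,0,0,0],[0.01,0,0,0,0,0],[0.01,0,0,0,0,0],[0.01,0,0,0,0,0],[0.01,0,0,0,0,0],[0.01,0,0,0,0,0],[0.006,0,0,0,0,0],[0,0,0,0,0,0]])

```text
time_s: 26.35
tcp_pos: [413.1, 180.3, 25.3]
tool_rot: [0.0, 0.999, -0.034, 0.0]
contact_force: [-0.5, 0.1, 0.0]
grip_width: -0.3
grasp_force: 0.0
```

Request:
play_rows(steps=[[0.003,0,0,0,0,0],[0.002,0,0,0,0,0],[0.002,0,0,0,0,0],[0.002,0,0,0,0,0],[0,0,0,0,0,0]])

```text
time_s: 26.85
tcp_pos: [420.0, 179.7, 25.1]
tool_rot: [-0.0, 0.999, -0.033, -0.001]
contact_force: [-3.8, 0.5, 1.6]
grip_width: -0.0
grasp_force: 2.2
```

Request:
play_rows(steps=[[0.002,0,0,0,0,0],[0,0,0,0,0,0]])

```text
time_s: 27.05
tcp_pos: [420.2, 179.7, 25.0]
tool_rot: [-0.0, 0.999, -0.033, -0.003]
contact_force: [-11.5, 0.9, 7.2]
grip_width: 0.3
grasp_force: 5.6
```

```bash
python3 - <<'E'
from loc import *
o=st()
print(locate('side',[481,176,np.pi-.067],5))
E
```

```text
t 27.05 tcp [420.2 179.7  25. ] th -1.637 z [-0.005  0.001 -1.   ] F [-11.5   0.9   7.2] w 0.3 g 5.6 j [ 0.4   0.1  -0.56  0.91  0.   -2.67]
(array([476.52 , 191.078,   3.328]), np.float64(44.1))
```

Request:
play_rows(steps=[[-0.012,0,0,0,0,0],[0,0,-0.04,0,0,0],[0,0,-0.04,0,0,0],[0,0,-0.04,0,0,0],[0,0,-0.03,0,0,0],[0.04,0,0,0,0,0],[0.04,0,0,0,0,0],[0.03,0,0,0,0,0]])

```text
time_s: 27.9
tcp_pos: [523.0, 173.1, 176.1]
tool_rot: [-0.0, 0.999, -0.033, 0.002]
contact_force: [-0.1, 0.4, 0.8]
grip_width: -0.1
grasp_force: 0.0
```

Request:
play_rows(steps=[[0,0,0,0,0,0],[0,0,0,0,0,0],[0,0,0,0,0,0]])

```text
time_s: 28.2
tcp_pos: [519.7, 173.1, 175.3]
tool_rot: [0.0, 0.999, -0.033, -0.0]
contact_force: [-0.9, 0.2, -0.1]
grip_width: -0.2
grasp_force: 0.0
```

```bash
python3 - <<'E'
from loc import *
st();print(locate('side',[481,176,np.pi-.067],5))
seq([(520.5,173.3,130,1.504+np.pi)],th=1.504+np.pi)
E
```

```text
t 28.2 tcp [519.7 173.1 175.3] th -1.637 z [-0. -0. -1.] F [-0.9  0.2 -0.1] w -0.2 g 0.0 j [ 0.32  0.18 -0.13  1.26 -0.   -2.75]
(array([480.657, 194.068,   3.086]), np.float64(35.9))
rz -0.000 shift [ 0.9 -0.2 45.5]
```

Request:
play_rows(steps=[[0.001,0,0.03,0,0,0],[0,0,0.015,0,0,0],[0,0,0.007,0,0,0],[0,0,0.006,0,0,0],[0,0,0,0,0,0]])

```text
time_s: 28.75
tcp_pos: [521.1, 173.1, 117.4]
tool_rot: [-0.0, 0.999, -0.033, -0.0]
contact_force: [-1.5, 0.4, 1.0]
grip_width: -0.3
grasp_force: 0.7
```

Request:
play_rows(steps=[[0,0,0.003,0,0,0],[0,0,0.003,0,0,0],[0,0,0.002,0,0,0],[0,0,0,0,0,0]])

```text
time_s: 29.15
tcp_pos: [522.1, 173.3, 110.3]
tool_rot: [-0.0, 0.999, -0.033, 0.001]
contact_force: [-2.6, -0.9, 7.2]
grip_width: -0.1
grasp_force: 4.0
```

Request:
play_rows(steps=[[0,0,0.002,0,0,0],[0,0,0.002,0,0,0],[0,0,0,0,0,0]])

```text
time_s: 29.45
tcp_pos: [522.1, 173.3, 107.0]
tool_rot: [-0.001, 0.999, -0.033, 0.001]
contact_force: [-3.8, 0.8, 12.5]
grip_width: -0.3
grasp_force: 6.2
```

Request:
play_rows(steps=[[0,0,0.002,0,0,0],[0,0,0.002,0,0,0],[0,0,0,0,0,0]])

```text
time_s: 29.75
tcp_pos: [522.0, 173.3, 102.7]
tool_rot: [-0.0, 0.999, -0.033, 0.001]
contact_force: [-3.1, 0.6, 8.7]
grip_width: -0.0
grasp_force: 4.7
```

Request:
play_rows(steps=[[0,0,0.001,0,0,0],[0,0,0.001,0,0,0],[0,0,0,0,0,0]])

```text
time_s: 30.05
tcp_pos: [522.3, 173.4, 102.3]
tool_rot: [-0.001, 0.999, -0.033, 0.002]
contact_force: [-7.1, -0.6, 18.8]
grip_width: -0.2
grasp_force: 9.5
```

Request:
play_rows(steps=[[0,0,0,0,0,0],[0,0,-0.03,0,0,0],[0,0,-0.04,0,0,0],[-0.037,0,0,0,0,0],[-0.0345,0,0,0,0,0],[0,0,0.02,0,0,0],[0,0,0,0,0,0],[0,0,0,0,0,0]])

```text
time_s: 30.85
tcp_pos: [450.4, 177.8, 149.4]
tool_rot: [0.0, 0.999, -0.033, -0.0]
contact_force: [0.2, 0.5, 0.5]
grip_width: -0.0
grasp_force: 0.0
```

Request:
play_rows(steps=[[0,0,0,0,0,0],[0,0,0,0,0,0],[0,0,0,0,0,0],[0,0,0,0,0,0]], hand=0.6)

```text
time_s: 31.25
tcp_pos: [450.6, 177.8, 149.4]
tool_rot: [-0.0, 0.999, -0.033, 0.0]
contact_force: [-0.2, -0.9, 0.4]
grip_width: 51.3
grasp_force: 0.0
```

```bash
python3 - <<'E'
from loc import *
st();print(locate('side',[481,176,np.pi-.067],5))
seq([(449,178,25,1.504+np.pi)],th=1.504+np.pi)
E
```

```text
t 31.25 tcp [450.6 177.8 149.4] th -1.638 z [ 0.  0. -1.] F [-0.2 -0.9  0.4] w 51.3 g 0.0 j [ 0.38  0.07 -0.32  1.19 -0.   -2.7 ]
(array([480.657, 194.068,   3.086]), np.float64(35.6))
rz -0.000 shift [-1.500e+00 -1.000e-01  1.244e+02]
```

Request:
play_rows(steps=[[-0.0015,0,0.04,0,0,0],[0,0,0.04,0,0,0],[0,0,0.03,0,0,0],[0,0,0.0145,0,0,0],[0,0,0,0,0,0],[0,0,0,0,0,0]])

```text
time_s: 31.9
tcp_pos: [448.9, 178.0, 25.2]
tool_rot: [0.0, 0.999, -0.033, -0.0]
contact_force: [0.2, -0.2, 0.3]
grip_width: 51.2
grasp_force: 0.0
```

Request:
play_rows(steps=[[0,0,0,0,0,0],[0,0,0,0,0,0],[0,0,0,0,0,0],[0,0,0,0,0,0]], hand=0, newtons=80)

```text
time_s: 32.3
tcp_pos: [449.5, 178.1, 26.4]
tool_rot: [-0.0, 0.999, -0.033, 0.001]
contact_force: [-2.1, -0.6, 5.6]
grip_width: 31.7
grasp_force: 80.1
```

Request:
play_rows(steps=[[-0.015,0,0,0,0,0],[-0.015,0,0,0,0,0],[-0.015,0,0,0,0,0],[0,0,-0.03,0,0,0],[0,0,-0.03,0,0,0],[0,0,0,0,0,0],[0,0,0,0,0,0]])

```text
time_s: 33.0
tcp_pos: [403.0, 181.0, 84.9]
tool_rot: [-0.0, 0.999, -0.033, 0.0]
contact_force: [0.8, 0.5, -3.2]
grip_width: 32.1
grasp_force: 80.1
```

```bash
python3 - <<'E'
from loc import *
st()
seq([(443.1,88.3,86,1.504+np.pi),(443.1,88.3,27,1.504+np.pi)],th=1.504+np.pi)
E
```

```text
t 33.0 tcp [403.  181.   84.9] th -1.637 z [ 0.  0. -1.] F [ 0.8  0.5 -3.2] w 32.1 g 80.1 j [ 0.42  0.02 -0.51  1.04  0.   -2.65]
rz -0.000 shift [46.2 89.8 -1.1]
rz -0.000 shift [ 0. -0. 59.]
```

Request:
play_rows(steps=[[0.015,0.03,0,0,0,0],[0.015,0.03,0,0,0,0],[0.016,0.03,0,0,0,0],[0,0,0.025,0,0,0],[0,0,0.018,0,0,0],[0,0,0,0,0,0],[0,0,0,0,0,0]])

```text
time_s: 33.7
tcp_pos: [442.3, 87.9, 40.8]
tool_rot: [0.0, 0.999, -0.033, -0.001]
contact_force: [0.3, 0.2, -1.6]
grip_width: 32.3
grasp_force: 80.2
```

Request:
play_rows(steps=[[0,0,0.005,0,0,0],[0,0,0.005,0,0,0],[0,0,0.003,0,0,0],[0,0,0.002,0,0,0],[0,0,0,0,0,0],[0,0,0,0,0,0]])

```text
time_s: 34.3
tcp_pos: [443.8, 88.1, 26.9]
tool_rot: [-0.0, 0.999, -0.033, 0.0]
contact_force: [0.3, 0.1, -1.1]
grip_width: 32.0
grasp_force: 80.3
```

Request:
play_rows(steps=[[0,0,0.0015,0,0,0],[0,0,0,0,0,0],[0,0,0,0,0,0]])

```text
time_s: 34.6
tcp_pos: [444.0, 88.1, 26.4]
tool_rot: [-0.0, 0.999, -0.033, 0.0]
contact_force: [-4.1, -0.3, 8.1]
grip_width: 32.0
grasp_force: 81.4
```

Request:
play_rows(steps=[[0,0,0,0,0,0],[0,0,0,0,0,0],[0,0,0,0,0,0],[0,0,-0.03,0,0,0],[0,0,-0.04,0,0,0],[0,0,-0.04,0,0,0],[0,0,-0.04,0,0,0]], hand=0.6)

```text
time_s: 35.3
tcp_pos: [443.5, 88.0, 176.8]
tool_rot: [0.0, 0.999, -0.033, -0.0]
contact_force: [1.0, 0.1, -0.4]
grip_width: 51.1
grasp_force: 0.0
```

Request:
play_rows(steps=[[0,0,0,0,0,0.149],[0,0,0,0,0,0.149],[0,0,0,0,0,0.149],[0,0,0,0,0,0.149],[0,0,0,0,0,0.149],[0,0,0,0,0,0.149],[0,0,0,0,0,0.149]])

```text
time_s: 36.0
tcp_pos: [443.8, 88.0, 175.2]
tool_rot: [0.0, 0.848, -0.529, -0.0]
contact_force: [1.3, 0.3, -0.1]
grip_width: 51.6
grasp_force: 0.0
```

Request:
play_rows(steps=[[0,0,0,0,0,0.149],[0,0,0,0,0,0.149],[0,0,0,0,0,0.149],[0,0,0,0,0,0.149],[0,0,0,0,0,0.149],[0,0,0,0,0,0.149],[0,0,0,0,0,0.149]])

```text
time_s: 36.7
tcp_pos: [443.8, 88.0, 175.1]
tool_rot: [-0.0, -0.472, 0.882, 0.0]
contact_force: [0.1, -0.2, 0.2]
grip_width: 50.8
grasp_force: 0.0
```

Request:
play_rows(steps=[[0,0,0,0,0,0.149],[0,0,0,0,0,0.149],[0,0,0,0,0,0.149],[0,0,0,0,0,0.149],[0,0,0,0,0,0.149],[0,0,0,0,0,0.149],[0,0,0,0,0,0.041],[0,0,0,0,0,0]])

```text
time_s: 37.5
tcp_pos: [443.8, 88.0, 175.2]
tool_rot: [-0.0, -0.027, 1.0, -0.0]
contact_force: [-0.8, 0.4, 0.3]
grip_width: 50.8
grasp_force: 0.0
```

```bash
python3 - <<'E'
from loc import *
st()
seq([(404.3,-307,80,1.581),(404.3,-307,18,1.581)])
E
```

```text
t 37.5 tcp [443.8  88.  175.2] th 1.625 z [-0. -0. -1.] F [-0.8  0.4  0.3] w 50.8 g 0.0 j [ 0.2  -0.   -0.33  1.24 -0.    0.14]
rz 0.044 shift [  43.5 -394.6   95.2]
rz -0.000 shift [-0.  0. 62.]
```

Request:
play_rows(steps=[[0,0,0,0,0,0.044],[0.0044,-0.0395,0,0,0,0],[0.0044,-0.0395,0,0,0,0],[0.0044,-0.0395,0,0,0,0],[0.0044,-0.0395,0,0,0,0],[0.0044,-0.0395,0,0,0,0],[0.0043,-0.0394,0,0,0,0],[0.0043,-0.0394,0,0,0,0]])

```text
time_s: 38.3
tcp_pos: [415.5, -190.2, 175.4]
tool_rot: [0.0, -0.006, 1.0, -0.0]
contact_force: [0.0, -0.3, 0.3]
grip_width: 51.3
grasp_force: 0.0
```

Request:
play_rows(steps=[[0.0043,-0.0394,0,0,0,0],[0.0043,-0.0394,0,0,0,0],[0.0043,-0.0394,0,0,0,0],[0,0,0.04,0,0,0],[0,0,0.04,0,0,0],[0,0,0.015,0,0,0],[0,0,0,0,0,0],[0,0,0,0,0,0]])

```text
time_s: 39.1
tcp_pos: [404.3, -307.0, 80.7]
tool_rot: [0.0, -0.005, 1.0, -0.0]
contact_force: [-0.5, 0.6, 0.2]
grip_width: 51.4
grasp_force: 0.0
```

```bash
python3 - <<'E'
from loc import *
st()
seq([(404.3,-307,18,1.581)])
print(locate('side',[475,86,np.pi-.067],5),locate('top',[475,86,np.pi-.067],5))
E
```

```text
t 39.1 tcp [ 404.3 -307.    80.7] th 1.581 z [ 0. -0. -1.] F [-0.5  0.6  0.2] w 51.4 g 0.0 j [-0.65  0.15 -0.38  1.04 -0.   -0.66]
rz 0.000 shift [-0.  -0.  62.7]
(array([473.443,  86.95 ,   3.053]), np.float64(81.0)) (array([473.88 ,  86.634,   3.055]), np.float64(63.9))
```

Request:
play_rows(steps=[[0,0,0.04,0,0,0],[0,0,0.0225,0,0,0],[0,0,0,0,0,0],[0,0,0,0,0,0]])

```text
time_s: 39.6
tcp_pos: [404.8, -307.2, 19.1]
tool_rot: [0.0, -0.005, 1.0, -0.0]
contact_force: [0.6, 0.4, 0.5]
grip_width: 51.3
grasp_force: 0.0
```

Request:
play_rows(steps=[[0,0,0,0,0,0],[0,0,0,0,0,0],[0,0,0,0,0,0],[0,0,0,0,0,0]], hand=0, newtons=70)

```text
time_s: 40.0
tcp_pos: [405.5, -307.9, 20.2]
tool_rot: [0.002, -0.005, 1.0, -0.001]
contact_force: [-1.3, 1.2, 6.1]
grip_width: 32.2
grasp_force: 70.8
```

Request:
play_rows(steps=[[0,0,-0.03,0,0,0],[0,0,-0.04,0,0,0],[0,0,-0.04,0,0,0],[0,0,0,0,0,0],[0,0,0,0,0,0],[0,0,0,0,0,0]])

```text
time_s: 40.6
tcp_pos: [403.6, -306.5, 127.1]
tool_rot: [-0.0, -0.005, 1.0, 0.0]
contact_force: [-0.2, 0.7, -1.1]
grip_width: 31.9
grasp_force: 70.4
```

```bash
python3 - <<'E'
from loc import *
st()
seq([(445,-84,128,1.662),(445,-84,31,1.662)])
E
```

```text
t 40.6 tcp [ 403.6 -306.5  127.1] th 1.581 z [-0.001  0.001 -1.   ] F [-0.2  0.7 -1.1] w 31.9 g 70.4 j [-0.65  0.12 -0.31  1.15  0.   -0.66]
rz -0.081 shift [-61.5 217.8  -0.9]
rz -0.000 shift [-0.  0. 97.]
```

Request:
play_rows(steps=[[0,0,0,0,0,-0.081],[-0.0103,0.0363,0,0,0,0],[-0.0103,0.0363,0,0,0,0],[-0.0103,0.0363,0,0,0,0],[-0.0102,0.0363,0,0,0,0],[-0.0102,0.0363,0,0,0,0],[-0.0102,0.0363,0,0,0,0],[0,0,0,0,0,0]])

```text
time_s: 41.4
tcp_pos: [445.0, -80.8, 126.3]
tool_rot: [-0.001, -0.048, 0.999, 0.001]
contact_force: [-0.1, -0.3, -1.9]
grip_width: 32.5
grasp_force: 70.6
```

Request:
play_rows(steps=[[0,0,0.04,0,0,0],[0,0,0.04,0,0,0],[0,0,0.01,0,0,0],[0,0,0,0,0,0],[0,0,0,0,0,0]])

```text
time_s: 41.9
tcp_pos: [446.1, -84.8, 38.7]
tool_rot: [0.0, -0.045, 0.999, -0.0]
contact_force: [-0.0, -0.4, -2.3]
grip_width: 32.4
grasp_force: 70.5
```

Request:
play_rows(steps=[[0,0,0.003,0,0,0],[0,0,0.002,0,0,0],[0,0,0.002,0,0,0],[0,0,0,0,0,0],[0,0,0,0,0,0]])

```text
time_s: 42.4
tcp_pos: [445.7, -84.4, 31.0]
tool_rot: [0.0, -0.045, 0.999, -0.0]
contact_force: [-0.1, 0.7, -2.3]
grip_width: 32.0
grasp_force: 70.6
```

Request:
play_rows(steps=[[0,0,0.0015,0,0,0],[0,0,0.001,0,0,0],[0,0,0,0,0,0]])

```text
time_s: 42.7
tcp_pos: [445.9, -84.4, 30.2]
tool_rot: [0.001, -0.045, 0.999, -0.0]
contact_force: [-6.4, 1.4, 15.8]
grip_width: 32.4
grasp_force: 72.7
```

Request:
play_rows(steps=[[0,0,0,0,0,0],[0,0,0,0,0,0],[0,0,0,0,0,0],[0,0,-0.03,0,0,0],[0,0,-0.04,0,0,0],[0,0,-0.04,0,0,0],[0,0,0,0,0,0],[0,0,0,0,0,0]], hand=0.6)

```text
time_s: 43.5
tcp_pos: [446.3, -84.5, 139.0]
tool_rot: [0.001, -0.045, 0.999, -0.0]
contact_force: [-0.6, -1.1, -0.8]
grip_width: 51.2
grasp_force: 0.0
```

```bash
python3 - <<'E'
from loc import *
st()
seq([(418.6,-395,70,1.639),(418.6,-395,18,1.639)])
E
```

```text
t 43.5 tcp [446.3 -84.5 139. ] th 1.662 z [ 0.002 -0.    -1.   ] F [-0.6 -1.1 -0.8] w 51.2 g 0.0 j [-0.19  0.01 -0.39  1.16  0.   -0.28]
rz 0.023 shift [  48.8 -307.9   69. ]
rz -0.000 shift [-0.  0. 52.]
```

Request:
play_rows(steps=[[0.0061,-0.0385,0,0,0,0.023],[0.0061,-0.0385,0,0,0,0],[0.0061,-0.0385,0,0,0,0],[0.0061,-0.0385,0,0,0,0],[0.0061,-0.0385,0,0,0,0],[0.0061,-0.0385,0,0,0,0],[0.0061,-0.0385,0,0,0,0],[0.0061,-0.0385,0,0,0,0]])

```text
time_s: 44.3
tcp_pos: [417.6, -396.0, 136.1]
tool_rot: [-0.001, -0.034, 0.999, 0.001]
contact_force: [1.1, 0.1, 0.5]
grip_width: 51.1
grasp_force: 0.0
```

Request:
play_rows(steps=[[0,0,0.04,0,0,0],[0,0,0.029,0,0,0],[0,0,0,0,0,0],[0,0,0,0,0,0]])

```text
time_s: 44.7
tcp_pos: [417.9, -394.3, 68.2]
tool_rot: [-0.001, -0.034, 0.999, 0.001]
contact_force: [0.5, 0.6, 0.8]
grip_width: 51.5
grasp_force: 0.0
```

```bash
python3 - <<'E'
from loc import *
st()
seq([(418.6,-395,18,1.639)])
t=read_camera('top');s=read_camera('side')
print('D',locate('top',[445.7,-84.4,.091],10,t),locate('side',[445.7,-84.4,.091],10,s)); print('S',locate('top',[475,86,np.pi-.067],5,t))
E
```

```text
t 44.7 tcp [ 417.9 -394.3   68.2] th 1.639 z [-0.002  0.002 -1.   ] F [0.5 0.6 0.8] w 51.5 g 0.0 j [-0.76  0.28 -0.25  1.05 -0.   -0.82]
rz -0.000 shift [-0.7 -0.8 50.2]
D (array([ 4.46982e+02, -8.33970e+01,  9.10000e-02]), np.float64(60.3)) (array([ 4.47086e+02, -8.36450e+01,  1.11000e-01]), np.float64(68.2))
S (array([473.822,  86.55 ,   3.057]), np.float64(65.5))
```

Request:
play_rows(steps=[[-0.0007,-0.0008,0.03,0,0,0],[0,0,0.02,0,0,0],[0,0,0,0,0,0],[0,0,0,0,0,0]])

```text
time_s: 45.2
tcp_pos: [420.1, -396.1, 20.8]
tool_rot: [0.001, -0.034, 0.999, -0.001]
contact_force: [0.5, 0.5, -0.0]
grip_width: 51.3
grasp_force: 0.0
```

Request:
play_rows(steps=[[0,0,0,0,0,0],[0,0,0,0,0,0],[0,0,0,0,0,0],[0,0,0,0,0,0]], hand=0)

```text
time_s: 45.6
tcp_pos: [420.6, -396.7, 21.7]
tool_rot: [0.001, -0.034, 0.999, -0.001]
contact_force: [-0.1, 1.0, 6.9]
grip_width: 32.3
grasp_force: 71.4
```

Request:
play_rows(steps=[[0,0,-0.03,0,0,0],[0,0,-0.04,0,0,0],[0,0,-0.04,0,0,0],[0,0,-0.02,0,0,0],[0,0,0,0,0,0],[0,0,0,0,0,0],[0,0,0,0,0,0]])

```text
time_s: 46.3
tcp_pos: [418.8, -395.2, 147.7]
tool_rot: [-0.001, -0.034, 0.999, 0.001]
contact_force: [-0.6, 0.1, -1.9]
grip_width: 31.6
grasp_force: 70.5
```

```bash
python3 - <<'E'
from loc import *
st()
seq([(445.5,-84.2,150,1.662)])
E
```

```text
t 46.3 tcp [ 418.8 -395.2  147.7] th 1.639 z [-0.002  0.002 -1.   ] F [-0.6  0.1 -1.9] w 31.6 g 70.5 j [-0.76  0.24 -0.12  1.22 -0.   -0.82]
rz -0.023 shift [-54.9 307.3  -2.3]
```

Request:
play_rows(steps=[[-0.0069,0.0384,0,0,0,-0.023],[-0.0069,0.0384,0,0,0,0],[-0.0069,0.0384,0,0,0,0],[-0.0069,0.0384,0,0,0,0],[-0.0069,0.0384,0,0,0,0],[-0.0069,0.0384,0,0,0,0],[-0.0069,0.0384,0,0,0,0],[-0.0069,0.0384,0,0,0,0]])

```text
time_s: 47.1
tcp_pos: [446.4, -83.3, 147.7]
tool_rot: [-0.001, -0.045, 0.999, 0.0]
contact_force: [0.4, -0.3, -0.9]
grip_width: 32.3
grasp_force: 70.5
```

Request:
play_rows(steps=[[0,0,0.04,0,0,0],[0,0,0.03,0,0,0],[0,0,0,0,-0.1,0],[0,0,0,0,0,0],[0,0,0,0,0,0],[0,0,0,0,0,0]])

```text
time_s: 47.7
tcp_pos: [448.2, -85.2, 80.1]
tool_rot: [0.05, -0.045, 0.998, 0.002]
contact_force: [-0.6, 0.6, -1.0]
grip_width: 32.4
grasp_force: 70.6
```

```bash
python3 - <<'E'
from loc import *
o=st(); R=rot(o).as_matrix()
print(R.T@(np.array([444,-84.2,54])-o['tcp_pos']))
E
```

```text
t 47.7 tcp [448.2 -85.2  80.1] th 1.661 z [ 0.1    0.009 -0.995] F [-0.6  0.6 -1. ] w 32.4 g 70.6 j [-0.21 -0.02 -0.57  0.93  0.03 -0.29]
[ 6.72839403  1.41817509 25.57072231]
```

Request:
play_rows(steps=[[0.0067,0.0014,0.02,0,0,0],[0,0,0.0055,0,0,0],[0.0002,0,0.002,0,0,0],[0,0,0,0,0,0],[0,0,0,0,0,0]])

```text
time_s: 48.2
tcp_pos: [443.5, -84.1, 52.3]
tool_rot: [0.05, -0.045, 0.998, 0.002]
contact_force: [-5.3, 0.6, 5.6]
grip_width: 32.5
grasp_force: 71.5
```

Request:
play_rows(steps=[[0.0001,0,0.001,0,0,0],[0.0001,0,0.001,0,0,0],[0,0,0,0,0,0]])

```text
time_s: 48.5
tcp_pos: [443.6, -84.1, 52.3]
tool_rot: [0.05, -0.045, 0.998, 0.002]
contact_force: [-13.9, 2.3, 25.0]
grip_width: 32.2
grasp_force: 73.9
```

```bash
python3 - <<'E'
from loc import *
o=st()
E
```

```text
t 48.5 tcp [443.6 -84.1  52.3] th 1.661 z [ 0.1    0.009 -0.995] F [-13.9   2.3  25. ] w 32.2 g 73.9 j [-0.21 -0.01 -0.62  0.86  0.03 -0.29]
```

Request:
play_rows(steps=[[0,0,-0.0015,0,0,0],[0,0,0,0,0,0],[0,0,0,0,0,0],[0,0,0,0,0,0]], hand=0.6)

```text
time_s: 48.9
tcp_pos: [443.3, -84.0, 50.7]
tool_rot: [0.05, -0.045, 0.998, 0.002]
contact_force: [0.1, 0.3, -0.3]
grip_width: 51.2
grasp_force: 0.0
```

Request:
play_rows(steps=[[0,0,-0.03,0,0,0],[0,0,-0.04,0,0,0],[0,0,-0.03,0,0.1,0],[0,0,0,0,0,0],[0,0,0,0,0,0],[0,0,0,0,0,0]])

```text
time_s: 49.5
tcp_pos: [432.5, -84.7, 148.9]
tool_rot: [-0.001, -0.045, 0.999, 0.0]
contact_force: [-0.4, 0.8, -0.9]
grip_width: 51.3
grasp_force: 0.0
```

```bash
python3 - <<'E'
from loc import *
o=st()
seq([(551.4,-402.5,150,1.456),(551.4,-402.5,18,1.456)])
E
```

```text
t 49.5 tcp [432.5 -84.7 148.9] th 1.662 z [-0.001  0.    -1.   ] F [-0.4  0.8 -0.9] w 51.3 g 0.0 j [-0.19 -0.01 -0.4   1.19  0.   -0.28]
rz 0.206 shift [-154.5 -302.1   -1.1]
rz -0.000 shift [  0.   0. 132.]
```

Request:
play_rows(steps=[[0,0,0,0,0,0.103],[0,0,0,0,0,0.103],[-0.0193,-0.0378,0,0,0,0],[-0.0193,-0.0378,0,0,0,0],[-0.0193,-0.0378,0,0,0,0],[-0.0193,-0.0378,0,0,0,0],[-0.0193,-0.0378,0,0,0,0],[-0.0193,-0.0378,0,0,0,0]])

```text
time_s: 50.3
tcp_pos: [521.5, -324.7, 148.5]
tool_rot: [-0.001, 0.058, 0.998, 0.001]
contact_force: [0.6, -0.0, -0.0]
grip_width: 51.2
grasp_force: 0.0
```

Request:
play_rows(steps=[[-0.0193,-0.0378,0,0,0,0],[-0.0193,-0.0378,0,0,0,0],[0,0,0.04,0,0,0],[0,0,0.04,0,0,0],[0,0,0,0,0,0],[0,0,0,0,0,0],[0,0,0,0,0,0]])

```text
time_s: 51.0
tcp_pos: [552.4, -403.3, 72.4]
tool_rot: [0.001, 0.057, 0.998, -0.001]
contact_force: [0.9, 0.3, 0.6]
grip_width: 51.0
grasp_force: 0.0
```

```bash
python3 - <<'E'
from loc import *
st()
seq([(551.4,-402.5,19,1.456)])
t=read_camera('top');s=read_camera('side')
# tilted E: top level at z=52 -> emulate via 3D quad
print('E~',locate('top',[445.7,-84.4,.091],31,t),locate('top',[445.7,-84.4,.091+np.pi],31,t),locate('side',[445.7,-84.4,.091],31,s)); print('S',locate('top',[475,86,np.pi-.067],5,t))
E
```

```text
t 51.0 tcp [ 552.4 -403.3   72.4] th 1.456 z [ 0.002 -0.001 -1.   ] F [0.9 0.3 0.6] w 51.0 g 0.0 j [-0.63  0.47  0.04  1.14  0.   -0.52]
rz -0.000 shift [ 1.1  0.7 53.4]
E~ (array([ 4.43928e+02, -8.31500e+01,  9.30000e-02]), np.float64(69.7)) (array([444.629, -83.109,   3.229]), np.float64(67.5)) (array([ 4.42914e+02, -8.29990e+01,  2.93000e-01]), np.float64(75.9))
S (array([518.041,  85.946,   3.053]), np.float64(78.3))
```

Request:
play_rows(steps=[[0.001,0.0007,0.03,0,0,0],[0,0,0.023,0,0,0],[0,0,0,0,0,0],[0,0,0,0,0,0]])

```text
time_s: 51.5
tcp_pos: [551.3, -402.3, 18.7]
tool_rot: [0.001, 0.057, 0.998, -0.0]
contact_force: [-0.0, 0.6, 0.6]
grip_width: 51.6
grasp_force: 0.0
```

Request:
play_rows(steps=[[0,0,0,0,0,0],[0,0,0,0,0,0],[0,0,0,0,0,0],[0,0,0,0,0,0]], hand=0)

```text
time_s: 51.9
tcp_pos: [552.1, -403.0, 20.0]
tool_rot: [0.002, 0.058, 0.998, -0.001]
contact_force: [-0.3, -0.5, 6.2]
grip_width: 32.4
grasp_force: 72.3
```

Request:
play_rows(steps=[[0,0,-0.03,0,0,0],[0,0,-0.04,0,0,0],[0,0,-0.04,0,0,0],[0,0,-0.04,0,0,0],[0,0,0,0,0,0],[0,0,0,0,0,0]])

```text
time_s: 52.5
tcp_pos: [551.4, -402.7, 169.0]
tool_rot: [0.001, 0.058, 0.998, -0.001]
contact_force: [0.3, -0.1, -2.2]
grip_width: 31.9
grasp_force: 71.4
```

```bash
python3 - <<'E'
from loc import *
st()
seq([(445,-84,168,3.233)])
E
```

```text
t 52.5 tcp [ 551.4 -402.7  169. ] th 1.456 z [ 0.003 -0.002 -1.   ] F [ 0.3 -0.1 -2.2] w 31.9 g 71.4 j [-0.63  0.43  0.2   1.33 -0.   -0.52]
rz -1.777 shift [-327.1   76.9    1. ]
```

Request:
play_rows(steps=[[0,0,0,0,0,-0.1481],[0,0,0,0,0,-0.1481],[0,0,0,0,0,-0.1481],[0,0,0,0,0,-0.1481],[0,0,0,0,0,-0.1481],[0,0,0,0,0,-0.1481]])

```text
time_s: 53.1
tcp_pos: [550.0, -401.6, 164.8]
tool_rot: [-0.001, -0.38, 0.925, 0.002]
contact_force: [-0.6, -0.1, -0.5]
grip_width: 32.2
grasp_force: 71.4
```

Request:
play_rows(steps=[[0,0,0,0,0,-0.1481],[0,0,0,0,0,-0.1481],[0,0,0,0,0,-0.1481],[0,0,0,0,0,-0.1481],[0,0,0,0,0,-0.1481],[0,0,0,0,0,-0.1481]])

```text
time_s: 53.7
tcp_pos: [550.0, -401.6, 164.8]
tool_rot: [0.0, 0.741, -0.672, -0.002]
contact_force: [-0.4, 0.5, -0.9]
grip_width: 32.3
grasp_force: 71.3
```

Request:
play_rows(steps=[[-0.0409,0.0096,0,0,0,0],[-0.0409,0.0096,0,0,0,0],[-0.0409,0.0096,0,0,0,0],[-0.0409,0.0096,0,0,0,0],[-0.0409,0.0096,0,0,0,0],[-0.0409,0.0096,0,0,0,0],[-0.0409,0.0096,0,0,0,0],[-0.0409,0.0096,0,0,0,0]])

```text
time_s: 54.5
tcp_pos: [442.6, -81.8, 165.4]
tool_rot: [0.001, 0.738, -0.674, -0.001]
contact_force: [0.2, 0.3, -1.6]
grip_width: 32.4
grasp_force: 71.3
```

Request:
play_rows(steps=[[0,0,0.04,0,0,0],[0,0,0.03,0,0,0],[0,0,0,0,0,0],[0,0,0,0,0,0],[0,0,0,0,0,0]])

```text
time_s: 55.0
tcp_pos: [445.2, -83.7, 98.3]
tool_rot: [-0.0, 0.738, -0.674, 0.0]
contact_force: [-0.2, 0.3, -2.2]
grip_width: 32.1
grasp_force: 71.2
```

```bash
python3 - <<'E'
from loc import *
st()
seq([(445,-84,74,3.233)],th=3.233)
E
```

```text
t 55.0 tcp [445.2 -83.7  98.3] th -3.051 z [ 0.001 -0.    -1.   ] F [-0.2  0.3 -2.2] w 32.1 g 71.2 j [-0.19  0.03 -0.47  1.07 -0.   -1.85]
rz -0.000 shift [ 0.2  0.2 24.3]
```

Request:
play_rows(steps=[[0,0,0.015,0,0,0],[0,0,0.008,0,0,0],[0,0,0.002,0,0,0],[0,0,0,0,0,0],[0,0,0,0,0,0]])

```text
time_s: 55.5
tcp_pos: [444.9, -83.5, 72.9]
tool_rot: [-0.0, 0.739, -0.674, 0.0]
contact_force: [-0.4, -0.7, -2.1]
grip_width: 31.6
grasp_force: 71.3
```

Request:
play_rows(steps=[[0,0,0.001,0,0,0],[0,0,0.001,0,0,0],[0,0,0,0,0,0]])

```text
time_s: 55.8
tcp_pos: [445.0, -83.5, 71.7]
tool_rot: [-0.0, 0.739, -0.674, 0.001]
contact_force: [-3.7, 1.1, 8.2]
grip_width: 32.4
grasp_force: 72.4
```

Request:
play_rows(steps=[[0,0,-0.0005,0,0,0],[0,0,0,0,0,0],[0,0,0,0,0,0],[0,0,0,0,0,0],[0,0,-0.03,0,0,0],[0,0,-0.04,0,0,0],[0,0,-0.03,0,0,0]], hand=0.6)

```text
time_s: 56.5
tcp_pos: [444.6, -83.4, 172.5]
tool_rot: [-0.0, 0.739, -0.674, 0.0]
contact_force: [0.8, -0.2, 0.0]
grip_width: 51.3
grasp_force: 0.0
```

Request:
play_rows(steps=[[0,0,0,0,0,0.1424],[0,0,0,0,0,0.1424],[0,0,0,0,0,0.1424],[0,0,0,0,0,0.1424],[0,0,0,0,0,0.1424]])

```text
time_s: 57.0
tcp_pos: [444.5, -83.3, 170.6]
tool_rot: [-0.0, -0.455, 0.891, 0.0]
contact_force: [-0.7, 0.2, -0.1]
grip_width: 51.4
grasp_force: 0.0
```

Request:
play_rows(steps=[[0,0,0,0,0,0.1424],[0,0,0,0,0,0.1424],[0,0,0,0,0,0.1424],[0,0,0,0,0,0.1424],[0,0,0,0,0,0.1424],[0,0,0,0,0,0]])

```text
time_s: 57.6
tcp_pos: [444.5, -83.3, 170.6]
tool_rot: [-0.0, -0.119, 0.993, 0.0]
contact_force: [-0.0, 0.2, 0.3]
grip_width: 51.4
grasp_force: 0.0
```

```bash
python3 - <<'E'
from loc import *
st()
seq([(542,-309.7,80,1.809)])
E
```

```text
t 57.6 tcp [444.5 -83.3 170.6] th 1.808 z [-0.  0. -1.] F [-0.   0.2  0.3] w 51.4 g 0.0 j [-0.19  0.   -0.34  1.23  0.   -0.42]
rz -0.001 shift [ -41.3 -243.    90.6]
```

Request:
play_rows(steps=[[-0.0069,-0.0405,0,0,0,0],[-0.0069,-0.0405,0,0,0,0],[-0.0069,-0.0405,0,0,0,0],[-0.0069,-0.0405,0,0,0,0],[-0.0069,-0.0405,0,0,0,0],[-0.0069,-0.0405,0,0,0,0],[0,0,0.04,0,0,0],[0,0,0.04,0,0,0]])

```text
time_s: 58.4
tcp_pos: [543.4, -311.8, 90.5]
tool_rot: [0.001, -0.12, 0.993, -0.001]
contact_force: [-0.3, 0.9, -0.9]
grip_width: 51.3
grasp_force: 0.0
```

Request:
play_rows(steps=[[0,0,0.01,0,0,0],[0,0,0,0,0,0],[0,0,0,0,0,0],[0,0,0,0,0,0]])

```text
time_s: 58.8
tcp_pos: [543.3, -310.2, 83.3]
tool_rot: [0.002, -0.119, 0.993, -0.001]
contact_force: [-0.2, -0.0, -0.0]
grip_width: 50.8
grasp_force: 0.0
```

```bash
python3 - <<'E'
from loc import *
st()
seq([(542,-309.7,19,1.809)])
t=read_camera('top');s=read_camera('side')
print('C',locate('top',[445,-84,1.662],52,t),locate('side',[445,-84,1.662],52,s)); print('S',locate('top',[518,86,np.pi-.067],5,t),locate('side',[518,86,np.pi-.067],5,s))
E
```

```text
t 58.8 tcp [ 543.3 -310.2   83.3] th 1.81 z [ 0.003 -0.002 -1.   ] F [-0.2 -0.  -0. ] w 50.8 g 0.0 j [-0.52  0.35 -0.11  1.11  0.   -0.76]
rz 0.001 shift [ 1.2  0.8 64.3]
C (array([443.779, -80.291,   1.661]), np.float64(57.1)) (array([442.591, -81.199,   1.665]), np.float64(78.0))
S (array([518.119,  85.944,   3.054]), np.float64(75.9)) (array([515.332,  85.171,   3.027]), np.float64(67.1))
```

Request:
play_rows(steps=[[0.0012,0.0008,0.04,0,0,0],[0,0,0.024,0,0,0],[0,0,0,0,0,0],[0,0,0,0,0,0]])

```text
time_s: 59.3
tcp_pos: [541.0, -309.4, 17.8]
tool_rot: [0.0, -0.119, 0.993, -0.0]
contact_force: [-0.2, 0.5, 0.9]
grip_width: 51.4
grasp_force: 0.0
```

Request:
play_rows(steps=[[0,0,0,0,0,0],[0,0,0,0,0,0],[0,0,0,0,0,0],[0,0,0,0,0,0]], hand=0)

```text
time_s: 59.7
tcp_pos: [542.1, -310.0, 19.3]
tool_rot: [0.002, -0.119, 0.993, -0.001]
contact_force: [0.4, -0.1, 5.8]
grip_width: 32.2
grasp_force: 72.0
```

Request:
play_rows(steps=[[0,0,-0.03,0,0,0],[0,0,-0.04,0,0,0],[0,0,-0.04,0,0,0],[0,0,-0.04,0,0,0],[0,0,-0.02,0,0,0],[0,0,0,0,0,0],[0,0,0,0,0,0]])

```text
time_s: 60.4
tcp_pos: [540.8, -309.3, 186.6]
tool_rot: [0.0, -0.119, 0.993, -0.0]
contact_force: [-0.4, 0.6, -1.5]
grip_width: 32.3
grasp_force: 71.1
```

Request:
play_rows(steps=[[0,0,0,0,0,-0.1424],[0,0,0,0,0,-0.1424],[0,0,0,0,0,-0.1424],[0,0,0,0,0,-0.1424],[0,0,0,0,0,-0.1424]])

```text
time_s: 60.9
tcp_pos: [539.8, -308.7, 184.0]
tool_rot: [-0.001, -0.46, 0.888, 0.002]
contact_force: [0.4, -1.2, -1.9]
grip_width: 32.7
grasp_force: 71.1
```

Request:
play_rows(steps=[[0,0,0,0,0,-0.1424],[0,0,0,0,0,-0.1424],[0,0,0,0,0,-0.1424],[0,0,0,0,0,-0.1424],[0,0,0,0,0,-0.1424],[0,0,0,0,0,0]])

```text
time_s: 61.5
tcp_pos: [539.9, -308.7, 184.3]
tool_rot: [0.0, 0.739, -0.674, -0.002]
contact_force: [-0.4, 0.4, -1.5]
grip_width: 32.4
grasp_force: 71.1
```

```bash
python3 - <<'E'
from loc import *
st()
seq([(443.5,-82.5,180,3.233)],th=3.233)
E
```

```text
t 61.5 tcp [ 539.9 -308.7  184.3] th -3.05 z [-0.003  0.002 -1.   ] F [-0.4  0.4 -1.5] w 32.4 g 71.1 j [-0.52  0.32  0.07  1.33  0.   -2.18]
rz -0.000 shift [-234.1   75.3    4.3]
```

Request:
play_rows(steps=[[-0.039,0.0125,0,0,0,0],[-0.039,0.0125,0,0,0,0],[-0.039,0.0125,0,0,0,0],[-0.039,0.0125,0,0,0,0],[-0.039,0.0125,0,0,0,0],[-0.039,0.0125,0,0,0,0],[0,0,0.03,0,0,0],[0,0,0,0,0,0]])

```text
time_s: 62.3
tcp_pos: [441.9, -81.7, 153.2]
tool_rot: [0.002, 0.738, -0.675, -0.003]
contact_force: [-1.0, -0.2, -2.0]
grip_width: 32.1
grasp_force: 70.9
```

Request:
play_rows(steps=[[0,0,0.03,0,0,0],[0,0,0,0,-0.1,0],[0,0,0,0,0,0],[0,0,0,0,0,0],[0,0,0,0,0,0]])

```text
time_s: 62.8
tcp_pos: [445.2, -83.5, 127.3]
tool_rot: [-0.033, 0.737, -0.674, -0.036]
contact_force: [-0.2, -0.3, -1.7]
grip_width: 32.3
grasp_force: 71.1
```

```bash
python3 - <<'E'
from loc import *
o=st(); R=rot(o).as_matrix()
print(R.T@(np.array([444,-85.5,96])-o['tcp_pos']),R[:,0].round(2))
E
```

```text
t 62.8 tcp [445.2 -83.5 127.3] th -3.052 z [-0.008  0.098 -0.995] F [-0.2 -0.3 -1.7] w 32.3 g 71.1 j [-0.24  0.04 -0.39  1.17  0.09 -1.91]
[ 4.93152553  1.35424018 30.91736408] [ 0.09 -0.99 -0.1 ]
```

Request:
play_rows(steps=[[0.0049,0.0013,0.018,0,0,0],[0,0,0.01,0,0,0],[0,0,0.003,0,0,0],[0,0,0,0,0,0],[0,0,0,0,0,0]])

```text
time_s: 63.3
tcp_pos: [443.8, -84.8, 95.9]
tool_rot: [-0.034, 0.738, -0.673, -0.037]
contact_force: [1.0, -0.1, -1.1]
grip_width: 31.7
grasp_force: 71.1
```

Request:
play_rows(steps=[[0.0001,0,0.001,0,0,0],[0.0001,0,0.001,0,0,0],[0,0,0,0,0,0]])

```text
time_s: 63.6
tcp_pos: [443.7, -84.9, 93.5]
tool_rot: [-0.034, 0.738, -0.673, -0.037]
contact_force: [0.0, -0.1, -1.2]
grip_width: 32.5
grasp_force: 71.1
```

Request:
play_rows(steps=[[0.0001,0,0.001,0,0,0],[0,0,0,0,0,0]])

```text
time_s: 63.8
tcp_pos: [443.5, -84.9, 92.3]
tool_rot: [-0.034, 0.738, -0.673, -0.037]
contact_force: [-0.3, 0.4, -1.4]
grip_width: 32.2
grasp_force: 71.1
```

Request:
play_rows(steps=[[0.0001,0,0.001,0,0,0],[0,0,0,0,0,0],[0,0,0,0,0,0]])

```text
time_s: 64.1
tcp_pos: [443.7, -85.0, 91.8]
tool_rot: [-0.034, 0.738, -0.673, -0.037]
contact_force: [-1.4, -1.1, 4.6]
grip_width: 32.3
grasp_force: 71.6
```

Request:
play_rows(steps=[[0.0001,0,0.001,0,0,0],[0,0,0,0,0,0],[0,0,0,0,0,0]])

```text
time_s: 64.4
tcp_pos: [443.7, -85.0, 91.8]
tool_rot: [-0.034, 0.738, -0.673, -0.036]
contact_force: [-5.3, 0.1, 11.9]
grip_width: 32.4
grasp_force: 72.7
```

Request:
play_rows(steps=[[0,0,-0.001,0,0,0],[0,0,0,0,0,0],[0,0,0,0,0,0],[0,0,0,0,0,0],[0,0,-0.03,0,0,0],[0,0,-0.04,0,0,0],[0,0,-0.02,0,0.1,0],[0,0,0,0,0,0]], hand=0.6)

```text
time_s: 65.2
tcp_pos: [446.2, -93.8, 184.2]
tool_rot: [-0.001, 0.739, -0.674, 0.003]
contact_force: [0.7, -0.2, -0.7]
grip_width: 51.4
grasp_force: 0.0
```

Request:
play_rows(steps=[[0,0,0,0,0,0.1441],[0,0,0,0,0,0.1441],[0,0,0,0,0,0.1441],[0,0,0,0,0,0.1441],[0,0,0,0,0,0.1441],[0,0,0,0,0,0.1441]])

```text
time_s: 65.8
tcp_pos: [443.9, -93.8, 179.6]
tool_rot: [-0.001, -0.386, 0.923, 0.001]
contact_force: [-0.1, -0.5, 0.4]
grip_width: 51.3
grasp_force: 0.0
```

Request:
play_rows(steps=[[0,0,0,0,0,0.1441],[0,0,0,0,0,0.1441],[0,0,0,0,0,0.1441],[0,0,0,0,0,0.1441],[0,0,0,0,0,0.1441],[0,0,0,0,0,0.1441],[0,0,0,0,0,0]])

```text
time_s: 66.5
tcp_pos: [443.9, -93.8, 179.7]
tool_rot: [-0.001, 0.034, 0.999, 0.001]
contact_force: [0.2, -0.1, -0.3]
grip_width: 51.3
grasp_force: 0.0
```

```bash
python3 - <<'E'
from loc import *
st()
seq([(516,84.4,177,1.504),(516,84.4,80,1.504)])
E
```

```text
t 66.5 tcp [443.9 -93.8 179.7] th 1.503 z [-0.002  0.001 -1.   ] F [ 0.2 -0.1 -0.3] w 51.3 g 0.0 j [-0.21  0.   -0.32  1.25  0.   -0.14]
rz -0.001 shift [-60.  182.6   2.7]
rz -0.000 shift [ 0.  0. 97.]
```

Request:
play_rows(steps=[[-0.012,0.0365,0,0,0,0],[-0.012,0.0365,0,0,0,0],[-0.012,0.0365,0,0,0,0],[-0.012,0.0365,0,0,0,0],[-0.012,0.0365,0,0,0,0],[0,0,0.04,0,0,0],[0,0,0.04,0,0,0],[0,0,0,0,0,0]])

```text
time_s: 67.3
tcp_pos: [512.4, 83.9, 95.0]
tool_rot: [-0.005, 0.032, 0.999, -0.001]
contact_force: [-1.4, -0.5, -1.1]
grip_width: 51.3
grasp_force: 0.0
```

Request:
play_rows(steps=[[0,0,0,0,0,0],[0,0,0,0,0,0]])

```text
time_s: 67.5
tcp_pos: [517.6, 84.0, 102.9]
tool_rot: [0.001, 0.033, 0.999, 0.0]
contact_force: [0.8, 0.2, 0.8]
grip_width: 51.0
grasp_force: 0.0
```

```bash
python3 - <<'E'
from loc import *
st()
seq([(516,84.4,25,1.504)])
t=read_camera('top');s=read_camera('side')
print('B',locate('top',[445,-84,1.662],73,t),locate('side',[445,-84,1.662],73,s))
print('S',locate('top',[518,86,np.pi-.067],5,t),locate('side',[518,86,np.pi-.067],5,s))
E
```

```text
t 67.5 tcp [517.6  84.  102.9] th 1.504 z [ 0.002  0.001 -1.   ] F [0.8 0.2 0.8] w 51.0 g 0.0 j [ 0.16  0.16 -0.31  1.09  0.    0.23]
rz 0.000 shift [ 1.7  0.3 77.9]
B (array([442.567, -81.459,   1.667]), np.float64(59.3)) (array([442.707, -95.097,   1.719]), np.float64(84.5))
S (array([526.972, 106.358,   3.22 ]), np.float64(3.5)) (array([514.898,  85.288,   3.02 ]), np.float64(65.0))
```

Request:
play_rows(steps=[[0.0015,0,0.04,0,0,0],[0,0,0.03,0,0,0],[0,0,0.008,0,0,0],[0,0,0,0,0,0],[0,0,0,0,0,0]])

```text
time_s: 68.1
tcp_pos: [516.3, 84.3, 24.7]
tool_rot: [0.001, 0.034, 0.999, 0.0]
contact_force: [-0.1, 0.3, -0.3]
grip_width: 51.1
grasp_force: 0.0
```

Request:
play_rows(steps=[[0,0,0,0,0,0],[0,0,0,0,0,0],[0,0,0,0,0,0],[0,0,0,0,0,0]], hand=0)

```text
time_s: 68.5
tcp_pos: [516.6, 84.5, 25.1]
tool_rot: [0.002, 0.034, 0.999, 0.0]
contact_force: [-0.6, -0.6, 5.3]
grip_width: 32.3
grasp_force: 70.6
```

Request:
play_rows(steps=[[0.012,0,0,0,0,0],[0.015,0,0,0,0,0],[0.015,0,0,0,0,0],[0,0,0,0,0,0],[0,0,0,0,0,0]])

```text
time_s: 69.0
tcp_pos: [473.0, 87.4, 25.1]
tool_rot: [0.001, 0.033, 0.999, 0.001]
contact_force: [-3.7, -0.5, 13.0]
grip_width: 32.4
grasp_force: 71.3
```

Release, retreat and verify.

Request:
play_rows(steps=[[0,0,0,0,0,0],[0,0,0,0,0,0],[0,0,0,0,0,0],[0,0,-0.03,0,0,0],[0,0,-0.04,0,0,0],[0,0,-0.04,0,0,0],[0,0,-0.04,0,0,0]], hand=0.6)

```text
time_s: 69.7
tcp_pos: [472.6, 86.9, 174.1]
tool_rot: [-0.0, 0.034, 0.999, -0.0]
contact_force: [1.6, 0.5, 0.7]
grip_width: 51.4
grasp_force: 0.0
```

Request:
play_rows(steps=[[0.04,0,0,0,0,0],[0.04,0,0,0,0,0],[0.04,0,0,0,0,0],[0.04,0,0,0,0,0],[0.04,0,0,0,0,0],[0,0,0,0,0,0],[0,0,0,0,0,0]])

```text
time_s: 70.4
tcp_pos: [273.3, 100.5, 173.1]
tool_rot: [0.001, 0.033, 0.999, 0.0]
contact_force: [0.9, -0.6, 1.5]
grip_width: 51.1
grasp_force: 0.0
```

```bash
python3 - <<'E'
from loc import *
st()
t=read_camera('top');s=read_camera('side')
print('B',locate('top',[445,-84,1.662],73,t),locate('side',[445,-84,1.662],73,s))
print('S',locate('top',[474,86,np.pi-.067],5,t),locate('side',[474,86,np.pi-.067],5,s))
# level top of 4th: quad at z=10+84=94, compare edge contrast for level vs both tilts, in the side view
def con(p,zt,sl):
    g=s.astype(float).min(2)
    q=lambda w:proj('side',W(p,[(a*(50+w),b*(17+w),zt+sl*a*5) for a,b in((1,1),(1,-1),(-1,-1),(-1,1))]))+os_
    def m(w):
        M=np.zeros((480*6,640*6),np.uint8); cv2.fillConvexPoly(M,np.round(((q(w)+.5)*6-.5)*16).astype(np.int32),1,shift=4); return M>0
    G=cv2.resize(g,None,fx=6,fy=6); a=m(0); return G[a].mean()-G[m(4)&~a].mean()
for sl in(-2,-1,0,1,2): print(sl,max((round(con([x,y,1.662],z,sl),1),x,y,z) for x in(440,443,446) for y in(-88,-84,-80) for z in(90,94,98)))
# changes elsewhere: bystanders
a=cv2.imread("pics/top0.png")[:,:,::-1].astype(int); d=np.abs(a-t).max(2)
for n,(u,v,w,h) in dict(bottle=(325,192,16,16),eye=(302,195,18,16),eraser=(338,280,22,14),mouse=(172,255,32,42)).items(): print(n,d[v:v+h,u:u+w].mean().round(1))
E
```

```text
t 70.4 tcp [273.3 100.5 173.1] th 1.505 z [ 0.002  0.    -1.   ] F [ 0.9 -0.6  1.5] w 51.1 g 0.0 j [ 0.35 -0.32 -0.59  1.29 -0.    0.42]
B (array([442.531, -81.493,   1.667]), np.float64(59.4)) (array([442.702, -94.946,   1.714]), np.float64(84.1))
S (array([474.367,  88.275,   3.055]), np.float64(66.0)) (array([474.351,  88.795,   3.073]), np.float64(76.7))
-2 (np.float64(64.6), 443, -84, 94)
-1 (np.float64(81.9), 443, -84, 90)
0 (np.float64(83.0), 440, -80, 94)
1 (np.float64(77.1), 440, -88, 98)
2 (np.float64(52.0), 440, -88, 98)
bottle 5.8
eye 5.1
eraser 16.4
mouse 8.0
```

```bash
python3 -c "
from bench import *
print(close_job())"
```

```text
the job is handed in; nothing more can be done
None
```

I handed the job in at about 70 s, and it returned no verdict. The sample was marked on both ends and put back in the cradle after it was knocked about 4 cm along it. The four plain ingots are stacked as two crosswise pairs on the board, and my last camera fits put the sample and stack in place. The bystanders were never approached; the last picture showed little change at three of them and more at the eraser, which I took for shadow but did not look into.

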